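# Lock up the finished padlocks at the key-cutting stall

### The arm

A 6-joint arm with a two-finger parallel gripper is mounted at the origin on the work surface. World frame = base frame: x ahead of the robot, y to its left, z up, the work surface at z = 0. Lengths are in m, angles in rad, forces in N, time in s.
With the tool pointing down it reaches from about 0.375 to 0.9 m from the base axis. Payload 3.1 kg.
Tool frame: the origin (TCP) lies where the fingers leave the gripper's body, on its centre line; the fingertips stand manip.tip_reach ahead of it and the grasp point (between the pads) lies 54 mm ahead of it (manip.tip_reach is the distance from the TCP to the fingertips, in m); z points along the fingers, y is the direction in which the jaws open and shut (so a half turn about z gives the same grasp; the last joint's range is limited). The gripper opens to 85 mm and grips with 20 to 120 N. Pads are 22 mm wide; open, the fingers measure 114 mm over their backs; the gripper's body (76 mm by 85 mm) begins 54 mm behind the grasp point. The pads swing forward as they close: fully open they stand 13 mm farther back than shut.
Start: joints at [1.163, 0.527, 1.433, -0, 1.181, -0.178], TCP at [0.142, 0.609, 0.304] pointing down, gripper open.
Joint ranges: [-3.08, 3.08], [-0.75, 2.2], [0.22, 2.44], [-1.43, 4.57], [0, 2.65], [-2.85, 2.85]. Speed limits (rad/s): [2.79, 2.79, 3.14, 3.14, 3.14, 3.14].

### API

Orientations are given as a unit quaternion [x, y, z, w].
In Python, from station import manip, cams, order gives the robot as it stands. The module is installed in compiled form; this text tells all that it offers.
- The arm moves only by the tool drive_tool, never from a script. Its arguments are lists of equal length, an entry for each row: "linear": the shift along the tool's x, y, z in mm, a list of three; "rot": the turn, a rotation vector about the tool's x, y, z in degrees, a list of three; "hand": the finger opening in mm, from 0 to 85.4. A call has 1 to 20 rows; each row shifts and turns the pose as measured when the row begins, along the tool's axes as they then stand; what a row does not reach is not made up. A row lasts 1/12 s, in which the tool goes at most 41.7 mm and 7.16 degrees, less where a joint would pass 70% of its speed; a pose out of reach is approached as far as the arm can. A call with a gripper value outside its range is refused whole. The fingers move at their own pace and stop on an object; "force" is the grip in N (left out, the last holds). Time passes only in rows, so rows that do not move let the fingers close. It gives the time, the measured TCP pose, the force and the opening at its end, in the units of the state.
- manip.sense(): the state, without advancing time (a new reading comes with each control period).
- cams.snapshot(name): name is "scene" or "top"; returns the picture (420x560x3 uint8, red, green, blue); there is no depth.
- cams.camera_model(name): a dict with "vfov" (degrees; the focal length in pixels is half the picture's height over the tangent of half this angle, whatever the lens; pixels are square), "cx", "cy" (the principal point, pixels), "k1" (the pictures are not rectified: a ray, as slopes to the right and down, at radius r is drawn at 1 + k1 r^2 times it, then the intrinsics apply), "rvec" (rotation vector, rad) and "tvec" (3), from world to camera coordinates, as OpenCV has them. Camera axes: x right, y down, z forward; pixel columns grow to the right and rows downward; lengths in m; the calibration is good to about 2 mm. A picture is of the moment at which its call begins. camera_model takes no time and is no camera call.
- order.sign_off(): hands the job in, once; it reports no verdict.
Trained networks look in the newest picture that a camera, given by its name, has taken for a name from the list of things; names that differ only in an ending like _2 or _b are one class to them, and where a whole thing is asked for, a point or a joint stands for the part that bears it (a point fixed in the world has none). Each returns a list of dicts, best first, with "score" (0 to 1); they miss things now and then, are a little off and sometimes report something else, mostly with a low value. They report only what shows in the picture. A call takes as long as a camera call.
- cams.regions_of(label, camera): "pixels" (420x560 bool, what is visible of it) and "rect" ([left, top, right, bottom] in pixels, round what is visible of it).
- cams.spot_point(label, camera): "at" ([column, row] in pixels: a listed point, or the origin of a listed thing).
The state is a dict: "t": time; "q": joint angles; "qd": joint speeds; "tau": joint torques, N m; "tcp_pos": TCP position; "tool_rot": TCP orientation; "force": force on the tool from outside, world axes, zero at the start; "ft_torque": the same for the moment, N m; "finger_gap": opening from 0.0 (shut) to 1.0 (fully open).
Only numpy, scipy, OpenCV 4.12 (cv2) and the standard library are available. Lean on these libraries where they do the work, as an engineer would, in place of code of your own. Each camera call takes 0.05 s, during which the arm holds its last target. There are 200 camera calls.

### The job

Put every padlock that is lying on the bench into the green lock-up box and shut its lid fully. Then take the long T-handled socket key from the wooden block, set it on the nut at the bottom of the deep bore in the box's lock housing and turn the nut clockwise as far as it goes so that the bolt is thrown. Put the key back upright in its hole in the block, and leave the other things on the bench where they are.

Things in the scene. Friction and masses are not known exactly. Their poses are not given: they have to be found in the camera images.
- lockbox: green steel lock-up box, fixed, open-topped under a hinged lid: 190 (its x) x 260 (y) x 80 high, walls and floor 5. Origin: centre of its underside, z up. Lid hinge along the +x rim. On the middle of the -x face stands the lock housing, 64 x 64 x 90 high, with the bore; a 9 mm bolt leaves its +y side, 55 up, and when thrown runs along the -x face through the lid's staple into a keeper
- bore_mouth (a point): centre of the bore's mouth on top of the lock housing, 128 mm to -x of the box's centre and 90 mm above the bench. The bore is 41 mm wide and 72 mm deep, so its floor is 18 mm above the bench
- nut_top (a point): centre of the top of the square nut at the bottom of the bore, turns with it: 17 x 17 mm across flats, 13 mm high over the bore's floor, the upper 4 mm tapering to 11 mm wide. z up; flats normal to its x and y axes. It stays in place as it turns, does not rise or sink
- nut (a joint): angle of the nut, rad: grows as it turns clockwise seen from above; starts between 0 and 0.35 and meets its stop at 3.14, where the bolt is fully thrown. Stays where left; takes about 0.25 N m to turn
- lid (a joint): angle of the lid, rad: 0 is shut, grows as it opens, at most 1.85; starts open, 1.6 to 1.84. A stiff hinge: the lid stays at whatever angle it is left, and a push of about 5 to 8 N at its free edge moves it; it does not fall shut
- lid_hinge (a point): point on the lid's hinge line, middle of the box's +x rim, 82 mm above the bench; the line runs along the box's y
- lid_edge (a point): middle of the lid's free edge, on its outer face, 190 mm from the hinge line. The lid is 6 thick and 262 long; 62 mm to the box's +y of this point a staple (6 mm rod hook) stands 23 mm out past the edge and 45 mm inwards, so that it hangs outside the box when the lid is shut
- tkey_bar (a point): centre of the cross bar of the T-handled socket key: bar 76 long (key's x) x 14 thick (key's y) x 20 high, flat sides; z along the shank, up towards the bar. The key is 160 long, about 0.35 kg: bar, 14 mm round shank, square socket at the foot. It stands upright in the block, bar on top
- tkey_foot (a point): centre of the open lower end of the key's socket, 150 mm below tkey_bar. Socket: square tube 34 long, 24.4 outside (34.5 over corners), 19.2 inside, 24 deep; its flats are normal to the key's x and y axes, so it fits the nut when their x axes differ by a multiple of 90 deg, give or take 7. Fully home, the foot rests on the bore's floor, 13 mm below nut_top
- block: hardwood tool block, fixed, 50 high: a 70 x 70 part with the key's hole at its centre, and on its +y side a 75 long solid part carrying four needle-file handles that stand 40 mm above it. Origin: underside, below the hole's centre; z up
- block_hole (a point): centre of the mouth of the key's hole, on top of the block, 50 mm above the bench; the hole is 43 mm wide and 42 mm deep: with the key standing in it the foot is 42 mm below this point
- padlock0_c (a point): small brass padlock lying flat: body 40 wide (its y) x 36 long (its x) x 20 thick (z), with a closed shackle of 7 mm bar that reaches 43 mm from this point towards its +x; about 0.2 kg. This point is the centre of the body block
- padlock1_c (a point): larger steel padlock lying flat: body 45 wide (its y) x 42 long (its x) x 24 thick (z), with a closed shackle of 7 mm bar that reaches 47 mm from this point towards its +x; about 0.28 kg. This point is the centre of the body block
- padlock2_c (a point): small brass padlock lying flat: body 40 wide (its y) x 36 long (its x) x 20 thick (z), with a closed shackle of 7 mm bar that reaches 43 mm from this point towards its +x; about 0.2 kg. This point is the centre of the body block
- padlock3_c (a point): larger steel padlock lying flat: body 45 wide (its y) x 42 long (its x) x 24 thick (z), with a closed shackle of 7 mm bar that reaches 47 mm from this point towards its +x; about 0.28 kg. This point is the centre of the body block
- cyl0: brass lock cylinder standing on its end, 35 wide, 32 high, not part of the job; origin at its underside
- cyl1: a second such lock cylinder, 35 wide, 32 high, not part of the job; origin at its underside
- oil: small white oil bottle with a red cap, 42 wide, 100 high, not part of the job; origin at its underside
- driver: screwdriver lying on the bench, 200 long along its x, not part of the job; origin at its underside
- doorknob: brass door knob standing on its rose, 52 wide, 54 high, not part of the job; origin at its underside

How it is judged:
By the outcome, as a careful person would: the job done as asked, in the order asked, and still so for the second after the job is handed in, with the robot touching nothing.
Of padlock0, padlock1, padlock2, padlock3 only 2 to 4 are there at a start; the rules pass over those that are not, and their reading is None.
At some moment in a run one of padlock0, padlock1, padlock2, padlock3 may be knocked a few centimetres aside while the robot is not near it.
It also fails if it takes over 210 s, if anything falls off the work surface, if the arm or the gripper's body presses on something with over 40 N, if the wrist force passes 120 N, or if a joint passes its speed limit or range.

## Working session

There is one attempt and no reset: what is moved stays moved. The work goes in short steps, Python scripts to look and compute and a tool call to move; the robot and the scene stay as the last step left them, time stands still between calls to the robot, and variables do not carry over. Pictures are saved under pics/ and viewed, about 12 in all and at most 16, crops included, and the job is handed in when it is done.

Besides the shell and the picture viewer there is one more tool, called as name(argument=value, ...) on one line, values as JSON. drive_tool: Moves the arm, as the interface text tells. Its arguments: {"type":"object","properties":{"linear":{"type":"array","items":{"type":"array","items":{"type":"number"}}},"rot":{"type":"array","items":{"type":"array","items":{"type":"number"}}},"hand":{"type":"array","items":{"type":"number"}},"force":{"type":"number"}},"required":["linear","rot","hand"]}

```bash
mkdir -p pics; cat > h.py <<'E'
import numpy as np, cv2
from scipy.spatial.transform import Rotation as R
from scipy.optimize import least_squares
from station import manip, cams, order
def snap(n,f=None):
    im=cams.snapshot(n)
    if f: cv2.imwrite('pics/'+f,im[:,:,::-1])
    return im
def cam(n):
    m=cams.camera_model(n); f=210/np.tan(np.radians(m['vfov'])/2)
    return m,f,R.from_rotvec(m['rvec']).as_matrix(),np.array(m['tvec'])
def ray(n,uv):
    m,f,Rm,t=cam(n); p=(np.array(uv,float)-[m['cx'],m['cy']])/f
    s=p.copy()
    for _ in range(30): s=p/(1+m['k1']*(s@s))
    d=Rm.T@np.r_[s,1]; return -Rm.T@t, d/np.linalg.norm(d)
def proj(n,P):
    m,f,Rm,t=cam(n); c=Rm@np.array(P,float)+t; s=c[:2]/c[2]
    return s*(1+m['k1']*(s@s))*f+[m['cx'],m['cy']]
def onz(n,uv,z):
    o,d=ray(n,uv); return o+d*(z-o[2])/d[2]
def tri(a,b):
    (o1,d1),(o2,d2)=ray('scene',a),ray('top',b)
    A=np.c_[d1,-d2]; s=np.linalg.lstsq(A,o2-o1,rcond=None)[0]
    p,q=o1+s[0]*d1,o2+s[1]*d2; return (p+q)/2,np.linalg.norm(p-q)
E
python3 - <<'E'
from h import *
snap('scene','s0.png');snap('top','t0.png')
for n in ('scene','top'):
    m,f,Rm,t=cam(n);print(n,(-Rm.T@t).round(3),f, m['k1'])
for l in ['bore_mouth','nut_top','lid_hinge','lid_edge','tkey_bar','block_hole','padlock0_c','padlock1_c','lockbox','block','cyl0','oil','driver','doorknob']:
    r={}
    for n in('scene','top'):
        r[n]=[(np.round(x['at'],1).tolist(),round(x['score'],2)) for x in cams.spot_point(l,n)][:5]
    o=''
    if r['scene'] and r['top']: 
        p,e=tri(r['scene'][0][0],r['top'][0][0]);o=(p.round(4),round(e,4))
    print(l,r,o)
print(manip.sense(),manip.tip_reach)
E
```

```text
scene [ 1.214 -0.429  0.966] 450.08545042135125 -0.01605173021953688
top [ 0.471 -0.067  1.188] 452.3443929094634 -0.12469190332491553
bore_mouth {'scene': [([327.0, 196.3], 0.79)], 'top': []} 
nut_top {'scene': [], 'top': [([214.9, 229.2], 0.6)]} 
lid_hinge {'scene': [([383.6, 160.8], 0.85)], 'top': [([127.9, 230.2], 0.87)]} (array([0.5425, 0.3266, 0.0842]), np.float64(0.0015))
lid_edge {'scene': [([322.8, 193.1], 0.73), ([404.4, 105.1], 0.62)], 'top': [([83.4, 223.8], 0.83)]} (array([0.5275, 0.2771, 0.0872]), np.float64(0.3024))
tkey_bar {'scene': [([306.6, 226.5], 0.67)], 'top': [([269.2, 171.8], 0.64)]} (array([ 0.6757, -0.0306,  0.1602]), np.float64(0.0101))
block_hole {'scene': [([306.7, 250.5], 0.78), ([402.6, 104.5], 0.22)], 'top': [([272.0, 184.2], 0.81)]} (array([ 0.6676, -0.029 ,  0.0551]), np.float64(0.0014))
padlock0_c {'scene': [([165.6, 257.0], 0.79), ([188.1, 295.0], 0.43)], 'top': [([390.2, 267.2], 0.81)]} (array([ 0.4625, -0.3338,  0.0225]), np.float64(0.0064))
padlock1_c {'scene': [([219.0, 241.0], 0.62)], 'top': [([332.6, 256.6], 0.62)]} (array([ 0.4871, -0.1885, 
[... 1023 characters left out ...]
at64(0.0075))
{'t': 1.5, 'q': array([ 1.16351492e+00,  5.27503254e-01,  1.43268786e+00, -3.84788252e-05,
        1.18139952e+00, -1.78510986e-01]), 'qd': array([-9.84244006e-05,  9.72030149e-04, -2.01769624e-03,  7.48746012e-04,
       -3.34355515e-05,  2.27942586e-04]), 'tau': array([-6.19342700e-04, -4.42314649e+01, -1.78413373e+01, -2.38988550e-04,
        8.25490588e-04, -9.43370651e-06]), 'tcp_pos': array([0.14171639, 0.6087031 , 0.30391227]), 'tool_rot': array([ 1.14128680e-01,  9.93465975e-01, -4.16902411e-06,  1.73336264e-05]), 'force': array([-0.66944339, -0.23926949, -0.49574482]), 'ft_torque': array([ 0.00482222,  0.01550748, -0.00277797]), 'finger_gap': 0.9971298120397772} 0.0726
```

View pics/s0.png

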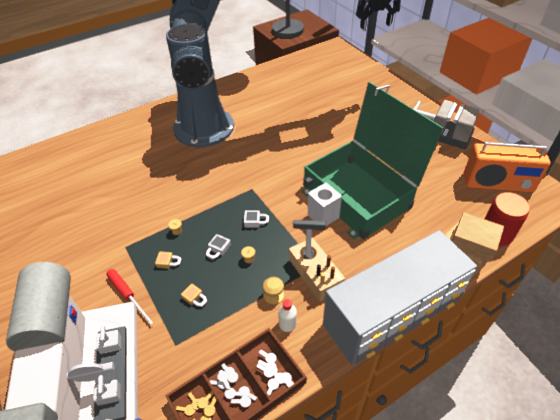

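View pics/t0.png

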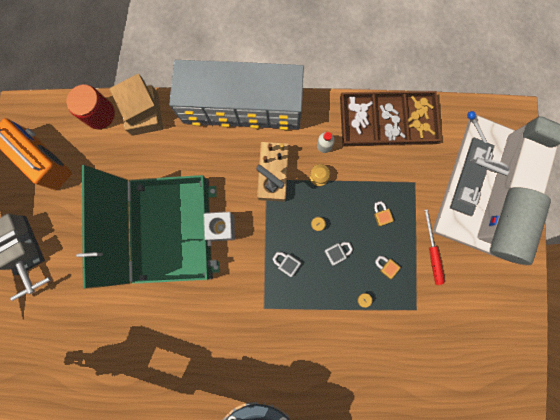

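Both pictures show four padlocks on the dark mat: top view brass at (383,215) and (390,267), steel at (338,254) and (288,264). The box is to the left with its lid open, the bore is at (217,226), and the key is in the block at (270,180). Next I'll refine the poses.

```bash
python3 - <<'E'
from h import *
t=cv2.imread('pics/t0.png'); s=cv2.imread('pics/s0.png')
a=cv2.resize(t[195:285,270:410],None,fx=4,fy=4,interpolation=cv2.INTER_CUBIC)
b=cv2.resize(t[140:255,195:295],None,fx=2.4,fy=2.4,interpolation=cv2.INTER_CUBIC)
c=cv2.resize(s[180:290,270:350],None,fx=2.4,fy=2.4,interpolation=cv2.INTER_CUBIC)
W=np.zeros((360+280,800,3),np.uint8)[:600]
W[:360,:560]=a; W[:264,560:752]=c[:264,:192]; W[324:600,560:800]=b[:276]
cv2.imwrite('pics/c0.png',W)
for l in ['padlock0_c','padlock1_c','tkey_bar','lockbox','bore_mouth']:
    for n in('scene','top'):
        z={'tkey_bar':.158,'lockbox':0.08,'bore_mouth':.09}.get(l,.01)
        for d in cams.regions_of(l,n)[:5]:
            px=d['pixels']; ys,xs=np.nonzero(px)
            P=np.array([onz(n,(x,y),z)[:2] for x,y in zip(xs,ys)])
            r=cv2.minAreaRect((P*1000).astype(np.float32))
            print(l,n,round(d['score'],2),d['rect'],px.sum(),'cent',P.mean(0).round(4),'rect',np.round(r[0],1),np.round(r[1],1),round(r[2],1))
E
```

```text
padlock0_c top 0.54 [375.4, 256.8, 397.8, 278.6] 264 cent [ 0.4617 -0.3336] rect [ 465.6 -331.3] [60.6 39.1] 45.6
padlock1_c scene 0.68 [206.5, 234.8, 231.9, 257.1] 379 cent [ 0.4986 -0.199 ] rect [ 500.6 -202.6] [55.3 76.5] 32.7
padlock1_c top 0.83 [323.2, 243.8, 349.5, 263.4] 354 cent [ 0.4963 -0.1989] rect [ 498.2 -204.8] [45.1 70.2] 27.2
padlock1_c top 0.71 [428.6, 210.4, 444.3, 283.2] 446 cent [ 0.4859 -0.4593] rect [ 515.3 -453.3] [197.   27.6] 11.7Traceback (most recent call last):
  File "<stdin>", line 14, in <module>
  File "h.py", line 21, in onz
    o,d=ray(n,uv); return o+d*(z-o[2])/d[2]
        ~~~^^^^^^
  File "h.py", line 13, in ray
    m,f,Rm,t=cam(n); p=(np.array(uv,float)-[m['cx'],m['cy']])/f
             ~~~^^^
  File "h.py", line 10, in cam
    m=cams.camera_model(n); f=210/np.tan(np.radians(m['vfov'])/2)
ValueError: time passes only in moves, steps and waits
```

View pics/c0.png

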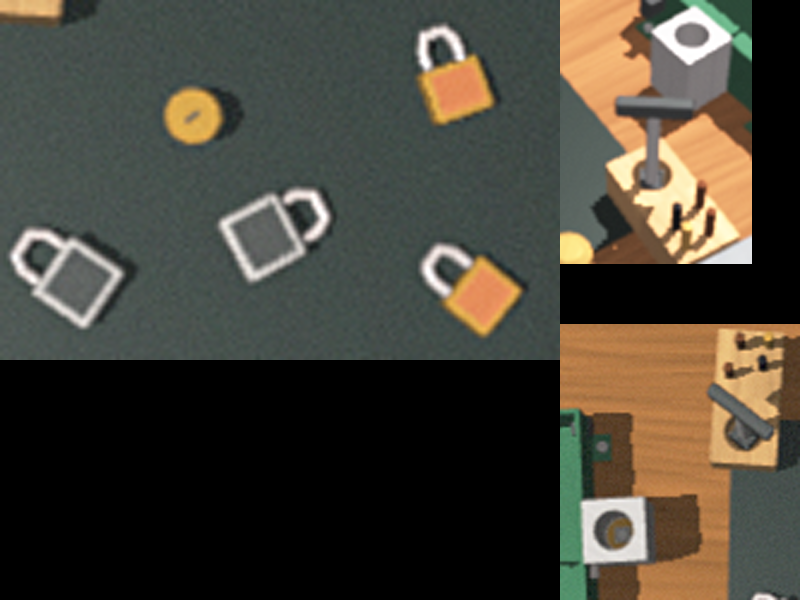

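The enlarged crop shows the four padlock bodies and shackles clearly, along with the key bar (about 35° in the picture), the square white housing top and its bore. I'll convert the corners to world coordinates.

```bash
python3 - <<'E'
s=open('h.py').read()
s=s.replace("def cam(n):","import functools\n@functools.lru_cache(None)\ndef cam(n):")
open('h.py','w').write(s)
E
python3 - <<'E'
from h import *
def up(p,f,o,s): return (np.array(p,float)-o+.5)/f-.5+s
A={'brassA':([(420,78),(482,57),(495,102),(440,123)],(440,45),.02),'brassB':([(480,257),(522,292),(484,336),(443,297)],(447,268),.02),
'steelC':([(220,225),(272,195),(305,248),(255,281)],(310,215),.024),'steelD':([(70,238),(124,272),(87,327),(34,290)],(40,260),.024)}
for k,(c,sh,h) in A.items():
    P=np.array([onz('top',up(p,4,[0,0],[270,195]),h)[:2] for p in c]); S=onz('top',up(sh,4,[0,0],[270,195]),.01)[:2]
    m=P.mean(0); E=np.diff(np.r_[P,P[:1]],axis=0); L=np.linalg.norm(E,axis=1)
    a=np.unwrap(np.arctan2(E[:,1],E[:,0])*4)/4; a=np.degrees(np.angle(np.mean(np.exp(4j*a)))/4)
    d=np.degrees(np.arctan2(*(S-m)[::-1])); a=a+90*np.round((d-a)/90)
    print(k,m.round(4),'sides',(L*1e3).round(),'yaw',a.round(1),'shackle dir',d.round(1))
T=lambda p:up(p,2.4,[560,324],[195,140]); C=lambda p:up(p,2.4,[560,0],[270,180])
H=np.array([onz('top',T(p),.09)[:2] for p in [(582,500),(648,497),(652,560),(586,563)]])
print('housing top',H.mean(0).round(4),[np.linalg.norm(H[i]-H[i-1]).round(4) for i in range(4)],'bore top',onz('top',T((614,531)),.09).round(4))
e=(H[1]+H[2]-H[0]-H[3])/2; print('box -x dir deg',np.degrees(np.arctan2(e[1],e[0])))
print('bore tri',tri(C((692,34)),T((614,531))))
for n in('scene','top'): print(n,'bore',[(np.round(x['at'],1),x['score']) for x in cams.spot_point('bore_mouth',n)],onz('scene',(327.,196.3),.09))
for q in [(( 712,390),(617,103)),((770,433),(692,108))]: print('bar end z=.168',onz('top',T(q[0]),.165).round(4),onz('scene',C(q[1]),.165).round(4))
for l in ('lid_hinge','lid_edge'): print(l,[(cams.spot_point(l,n) or [{}])[0] for n in ('scene','top')])
print('edge',tri((404.4,105.1),(83.4,223.8)))
E
```

```text
brassA [ 0.5911 -0.3232] sides [44. 31. 39. 32.] yaw 20.1 shackle dir 18.7
brassB [ 0.4579 -0.3374] sides [35. 38. 36. 36.] yaw 48.4 shackle dir 50.0
steelC [ 0.4938 -0.1946] sides [39. 40. 39. 42.] yaw -57.7 shackle dir -64.9
steelD [ 0.4638 -0.0767] sides [41. 42. 41. 40.] yaw 56.9 shackle dir 61.7
housing top [0.5573 0.0982] [np.float64(0.0646), np.float64(0.0678), np.float64(0.0644), np.float64(0.0674)] bore top [0.5561 0.1012 0.09  ]
box -x dir deg -86.47234646382226
bore tri (array([0.55738095, 0.10346705, 0.08770771]), np.float64(0.004361165573171613))
scene bore [(array([327. , 196.3]), 0.79)] [0.57050868 0.10397348 0.09      ]
top bore [] [0.57050868 0.10397348 0.09      ]
bar end z=.168 [ 6.876e-01 -3.000e-04  1.650e-01] [ 0.6505 -0.0566  0.165 ]
bar end z=.168 [ 0.6465 -0.0567  0.165 ] [6.957e-01 2.000e-04 1.650e-01]
lid_hinge [{'at': [383.6, 160.8], 'score': 0.85}, {'at': [127.9, 230.2], 'score': 0.87}]
lid_edge [{'at': [322.8, 193.1], 'score': 0.73}, {'at': [83.4, 223.8], 'score': 0.83}]
edge (array([0.54307094, 0.36221446, 0.2617772 ]), np.float64(0.0026213098696213836))
```

```bash
cat >> h.py <<'E'
BX=np.array([np.cos(np.radians(93.7)),np.sin(np.radians(93.7)),0]); BY=np.array([-BX[1],BX[0],0])
BORE=np.array([.5575,.1015,.09]); BOX=np.r_[(BORE+.128*BX)[:2],0]
def box(x,y,z): return BOX+x*BX+y*BY+[0,0,z]
def state():
    s=manip.sense(); r=R.from_quat(s['tool_rot']).as_matrix()
    print('t',s['t'],'tcp',s['tcp_pos'].round(4),'yawY',np.degrees(np.arctan2(r[1,1],r[0,1])).round(1),'down',r[:,2].round(3),'q6',s['q'][5].round(2),'F',s['force'].round(1),'M',s['ft_torque'].round(2),'gap',round(s['finger_gap']*85.4,1))
    return s,r
def plan(wps):
    """wps: (pos, yaw of tool y deg (mod 180), rows); prints rows in the tool frame"""
    s,r=state(); p=s['tcp_pos'].copy(); yaw=np.degrees(np.arctan2(r[1,1],r[0,1]))
    for pos,ty,n in wps:
        d=0 if ty is None else (ty-yaw+90)%180-90
        pos=np.array(pos); n0=max(np.linalg.norm(pos-p)/.0410,abs(d)/7.1)
        n=max(n or 0,int(np.ceil(n0)))
        lin=[]
        for i in range(n):
            a=np.radians(yaw); Rt=np.array([[-np.sin(a),np.cos(a),0],[np.cos(a),np.sin(a),0],[0,0,-1]]) # cols tool x,y,z
            Rt=np.c_[[np.sin(a-0)*-1,np.cos(a),0],[np.cos(a),np.sin(a),0],[0,0,-1]]
            v=Rt.T@((pos-p)/(n-i))*1e3; v=np.round(v,1 if n==1 else 0); lin.append(v.tolist())
            p=p+Rt@v/1e3; yaw+=d/n
        print(n,'rows',str(lin).replace('.0,',',').replace('.0]',']').replace(' ',''),'rotz',round(-d/n,2))
E
python3 - <<'E'
from h import *
plan([((.2,.55,.36),None,3),((.464,-.077,.25),-33.1,16)])
E
```

```text
t 2.0 tcp [0.1417 0.6087 0.3039] yawY 76.9 down [ 0. -0. -1.] q6 -0.18 F [ 0.3 -0.5  0.3] M [-0.02  0.   -0.01] gap 85.1
3 rows [[-23,-15,-19],[-24,-14,-19],[-23,-15,-18]] rotz 0.0
17 rows [[-23,-32,6],[-21,-34,6],[-19,-35,7],[-16,-37,6],[-13,-38,7],[-11,-39,6],[-8,-39,7],[-5,-40,6],[-2,-40,7],[1,-40,6],[4,-40,7],[6,-39,6],[9,-39,7],[12,-38,6],[15,-37,7],[18,-36,6],[20,-35,7]] rotz -4.12
```

```bash
python3 - <<'E'
s=open('h.py').read()
s=s.replace("p=s['tcp_pos'].copy(); yaw=np.degrees(np.arctan2(r[1,1],r[0,1]))","p=s['tcp_pos'].copy(); yaw=np.degrees(s['q'][0]-s['q'][5])")
s=s.replace("(ty-yaw+90)%180-90","ty-yaw").replace("            a=np.radians(yaw); Rt=np.array([[-np.sin(a),np.cos(a),0],[np.cos(a),np.sin(a),0],[0,0,-1]]) # cols tool x,y,z\n","            a=np.radians(yaw)\n").replace("[np.sin(a-0)*-1,np.cos(a),0]","[-np.sin(a),np.cos(a),0]")
open('h.py','w').write(s)
E
python3 - <<'E'
from h import *
plan([((.2,.55,.36),None,3),((.464,-.077,.25),-33.1,16)])
E
```

```text
t 2.0 tcp [0.1417 0.6087 0.3039] yawY 76.9 down [ 0. -0. -1.] q6 -0.18 F [ 0.3 -0.5  0.3] M [-0.02  0.   -0.01] gap 85.1
3 rows [[-23,-15,-19],[-24,-14,-19],[-23,-15,-18]] rotz 0.0
17 rows [[-23,-32,6],[-27,-30,6],[-30,-26,7],[-33,-23,6],[-35,-19,7],[-37,-15,6],[-39,-10,7],[-40,-6,6],[-40,-2,7],[-40,3,6],[-39,7,7],[-38,12,6],[-37,16,7],[-35,20,6],[-32,24,7],[-29,28,6],[-26,30,7]] rotz 6.47
```

drive_tool(linear=[[-23, -15, -19], [-24, -14, -19], [-23, -15, -18], [-23, -32, 6], [-27, -30, 6], [-30, -26, 7], [-33, -23, 6], [-35, -19, 7], [-37, -15, 6], [-39, -10, 7], [-40, -6, 6], [-40, -2, 7], [-40, 3, 6], [-39, 7, 7], [-38, 12, 6], [-37, 16, 7], [-35, 20, 6], [-32, 24, 7], [-29, 28, 6], [-26, 30, 7]], rot=[[0, 0, 0], [0, 0, 0], [0, 0, 0], [0, 0, 6.5], [0, 0, 6.5], [0, 0, 6.5], [0, 0, 6.5], [0, 0, 6.5], [0, 0, 6.5], [0, 0, 6.5], [0, 0, 6.5], [0, 0, 6.5], [0, 0, 6.5], [0, 0, 6.5], [0, 0, 6.5], [0, 0, 6.5], [0, 0, 6.5], [0, 0, 6.5], [0, 0, 6.5], [0, 0, 6.5]], hand=[85, 85, 85, 85, 85, 85, 85, 85, 85, 85, 85, 85, 85, 85, 85, 85, 85, 85, 85, 85])

```text
t: 3.67
tcp_pos: [0.4496, -0.099, 0.2517]
tool_rot: [0.9, 0.437, 0.014, -0.0]
force: [1.1, 0.1, 0.6]
finger_gap: 0.996
```

```bash
python3 - <<'E'
from h import *
plan([((.464,-.077,.20),-33.1,4),((.464,-.077,.079),-33.1,4)])
E
```

```text
t 3.6667 tcp [ 0.4496 -0.099   0.2517] yawY -38.2 down [ 0.026  0.013 -1.   ] q6 0.18 F [1.1 0.1 0.6] M [ 0.03 -0.    0.02] gap 85.1
4 rows [[7,-0,13],[6,-0,13],[7,-1,13],[6,-0,13]] rotz -0.99
4 rows [[0,-0,30],[0,-0,30],[0,-0,30],[0,-0,31]] rotz -0.0
```

```bash
python3 - <<'E'
s=open('h.py').read()
i=s.index("def plan"); s=s[:i]+'''def Rd(yaw):
    a=np.radians(yaw); return np.c_[[-np.sin(a),np.cos(a),0],[np.cos(a),np.sin(a),0],[0,0,-1.]]
def plan(wps):
    """wps: (pos, yaw of tool y deg or None, rows); prints rows in the tool frame"""
    s,r=state(); p=s['tcp_pos'].copy(); yaw=np.degrees(np.arctan2(r[1,1],r[0,1])); k=np.degrees(s['q'][0]-s['q'][5])
    yaw+=180*0+360*np.round((k-yaw)/360)
    for pos,ty,n in wps:
        ty=yaw if ty is None else ty
        rv=R.from_matrix(r.T@Rd(ty)).as_rotvec(degrees=True); pos=np.array(pos)
        if abs(ty-yaw)>175: print('BIG TURN')
        n=max(n or 0,int(np.ceil(max(np.linalg.norm(pos-p)/.0410,np.linalg.norm(rv)/7.1))))
        lin=[]
        for i in range(n):
            v=np.round(r.T@((pos-p)/(n-i))*1e3,1 if n==1 else 0)+0.; lin.append(v.tolist())
            p=p+r@v/1e3; r=r@R.from_rotvec(rv/n,degrees=True).as_matrix()
        yaw=ty
        print(n,'rows',str(lin).replace('.0,',',').replace('.0]',']').replace(' ',''),'rot',(rv/n).round(1).tolist())
'''
open('h.py','w').write(s)
E
python3 - <<'E'
from h import *
plan([((.464,-.077,.20),-33.1,4),((.464,-.077,.079),-33.1,4)])
E
```

```text
t 3.6667 tcp [ 0.4496 -0.099   0.2517] yawY -38.2 down [ 0.026  0.013 -1.   ] q6 0.18 F [1.1 0.1 0.6] M [ 0.03 -0.    0.02] gap 85.1
4 rows [[6,-1,13],[6,0,13],[7,0,13],[6,-1,13]] rot [0.2, -0.4, -1.3]
4 rows [[0,0,30],[0,0,30],[0,0,31],[0,0,30]] rot [0.0, 0.0, 0.0]
```

drive_tool(linear=[[6, -1, 13], [6, 0, 13], [7, 0, 13], [6, -1, 13], [0, 0, 0], [0, 0, 0]], rot=[[0.2, -0.4, -1.3], [0.2, -0.4, -1.3], [0.2, -0.4, -1.3], [0.2, -0.4, -1.3], [0, 0, 0], [0, 0, 0]], hand=[85, 85, 85, 85, 85, 85])

```text
t: 4.17
tcp_pos: [0.4717, -0.092, 0.1984]
tool_rot: [0.883, 0.469, 0.001, 0.007]
force: [-0.4, -0.4, -0.1]
finger_gap: 1.001
```

```bash
cat >> h.py <<'E'
def locks(im):
    """filled bright blobs on the mat in a top picture: centroid (px), area, world at z=.012"""
    hsv=cv2.cvtColor(im,cv2.COLOR_RGB2HSV); m=((hsv[...,2]>115)).astype(np.uint8); m[:184]=0;m[307:]=0;m[:,:268]=0;m[:,414:]=0
    m=cv2.morphologyEx(m,cv2.MORPH_CLOSE,np.ones((2,2),np.uint8))
    out=[]
    for c in cv2.findContours(m,cv2.RETR_EXTERNAL,cv2.CHAIN_APPROX_NONE)[0]:
        k=np.zeros_like(m); cv2.drawContours(k,[c],-1,1,-1); a=int(k.sum())
        if a<120: continue
        ys,xs=np.nonzero(k); e=np.linalg.eigh(np.cov(np.c_[xs,ys].T)); sat=np.median(hsv[...,1][k>0])
        P=onz('top',(xs.mean(),ys.mean()),.012)
        out.append((np.round([xs.mean(),ys.mean()],1).tolist(),a,P[:2].round(4).tolist(),round(float(np.sqrt(e[0][1]/e[0][0])),2),'brass' if sat>100 else 'steel'))
    return out
E
python3 - <<'E'
from h import *
print(*locks(cv2.imread('pics/t0.png')[:,:,::-1].copy()),sep='\n')
print('now');print(*locks(snap('top')),sep='\n')
plan([((.464,-.077,.079),-33.1,3)])
E
```

```text
([365.5, 300.9], 162, [0.3739, -0.2748], 1.04, 'brass')
([387.9, 267.3], 342, [0.461, -0.3332], 1.61, 'brass')
([286.7, 264.0], 423, [0.4663, -0.0701], 1.55, 'steel')
([339.1, 253.2], 414, [0.4962, -0.2055], 1.49, 'steel')
([318.6, 224.6], 165, [0.5698, -0.1517], 1.01, 'brass')
([383.0, 214.7], 322, [0.5983, -0.3212], 1.55, 'brass')
([278.9, 194.4], 167, [0.6478, -0.0468], 1.85, 'brass')
now
([365.5, 301.0], 132, [0.3737, -0.2747], 1.07, 'brass')
([389.7, 268.5], 210, [0.4579, -0.3379], 1.45, 'brass')
([303.1, 261.9], 572, [0.4724, -0.1125], 2.79, 'steel')
([318.7, 224.6], 169, [0.5699, -0.1519], 1.03, 'brass')
([383.2, 214.0], 314, [0.6, -0.3217], 1.63, 'brass')
([279.0, 194.1], 187, [0.6486, -0.0471], 1.58, 'brass')
t 4.2167 tcp [ 0.4716 -0.092   0.1986] yawY -34.1 down [ 0.009 -0.01  -1.   ] q6 0.18 F [ 0.4  0.1 -0.3] M [0.02 0.01 0.03] gap 84.8
3 rows [[3,-5,40],[3,-5,40],[3,-6,39]] rot [0.2, 0.1, -0.3]
```

drive_tool(linear=[[4, -8, 30], [4, -8, 30], [0, 0, 0]], rot=[[0.3, 0.2, -0.5], [0.3, 0.2, -0.5], [0, 0, 0]], hand=[85, 85, 85])

```text
t: 4.47
tcp_pos: [0.4664, -0.0784, 0.141]
tool_rot: [0.879, 0.476, 0.006, 0.005]
force: [0.0, -0.5, -0.7]
finger_gap: 0.995
```

```bash
python3 - <<'E'
from h import *
plan([((.464,-.077,.079),-33.1,3)])
E
```

```text
t 4.4667 tcp [ 0.4664 -0.0784  0.141 ] yawY -33.2 down [ 0.015 -0.003 -1.   ] q6 0.17 F [ 0.  -0.5 -0.7] M [ 0.03 -0.03 -0.04] gap 85.0
3 rows [[0,-1,21],[0,-1,20],[0,-1,21]] rot [0.3, -0.1, -0.0]
```

drive_tool(linear=[[0, -2, 21], [0, -1, 21], [0, -1, 21], [0, 0, 0], [0, 0, 0], [0, 0, 0], [0, 0, 0], [0, 0, 0], [0, 0, 0], [0, 0, 0], [0, 0, 0], [0, 0, 0]], rot=[[0.4, -0.1, 0], [0.3, 0, 0], [0.3, 0, 0], [0, 0, 0], [0, 0, 0], [0, 0, 0], [0, 0, 0], [0, 0, 0], [0, 0, 0], [0, 0, 0], [0, 0, 0], [0, 0, 0]], hand=[85, 85, 85, 85, 30, 30, 30, 30, 30, 30, 30, 30], force=60)

```text
t: 5.47
tcp_pos: [0.4695, -0.0794, 0.0902]
tool_rot: [0.88, 0.476, 0.007, 0.005]
force: [0.1, -1.1, -2.5]
finger_gap: 0.507
```

```bash
python3 - <<'E'
from h import *
print(box(-38,-60,.12)) if 0 else None
plan([((.464,-.077,.20),None,3),(box(.035,.06,.20),3.7,8),(box(.035,.06,.11),3.7,3)])
E
```

```text
t 5.4667 tcp [ 0.4695 -0.0794  0.0902] yawY -33.2 down [ 0.017 -0.003 -1.   ] q6 0.17 F [ 0.1 -1.1 -2.5] M [-0.01  0.02  0.02] gap 43.3
3 rows [[0,-1,-37],[0,-2,-36],[-1,-2,-37]] rot [0.3, -0.1, 0.0]
9 rows [[33,-18,0],[34,-16,0],[35,-14,0],[36,-11,0],[37,-8,0],[37,-6,0],[37,-3,0],[38,0,0],[37,2,0]] rot [-0.0, -0.0, -4.1]
3 rows [[0,0,30],[0,0,30],[0,0,30]] rot [-0.0, -0.0, -0.0]
```

drive_tool(linear=[[0, 0, 0], [0, 0, 0], [0, 0, 0], [0, 0, 0], [0, 0, 9], [0, 0, 5], [0, 0, 0], [0, 0, 0], [0, 0, 0], [0, 0, 0], [0, 0, 0], [0, 0, 0], [0, 0, 0], [0, 0, -20], [0, 0, -37], [0, 0, -37], [0, 0, -20], [0, 0, 0]], rot=[[0, 0, 0], [0, 0, 0], [0, 0, 0], [0, 0, 0], [0, 0, 0], [0, 0, 0], [0, 0, 0], [0, 0, 0], [0, 0, 0], [0, 0, 0], [0, 0, 0], [0, 0, 0], [0, 0, 0], [0, 0, 0], [0.5, 0, 0], [0.5, 0, 0], [0, 0, 0], [0, 0, 0]], hand=[70, 70, 70, 70, 70, 70, 70, 30, 30, 30, 30, 30, 30, 30, 30, 30, 30, 30], force=60)

```text
t: 6.97
tcp_pos: [0.4672, -0.0792, 0.1895]
tool_rot: [0.88, 0.475, -0.001, -0.006]
force: [-0.5, -0.1, -3.3]
finger_gap: 0.509
```

```bash
python3 - <<'E'
from h import *
plan([(box(.035,.06,.20),3.7,8),(box(.035,.06,.105),3.7,4)])
E
```

```text
t 6.9667 tcp [ 0.4672 -0.0792  0.1895] yawY -33.2 down [-0.007  0.011 -1.   ] q6 0.16 F [-0.5 -0.1 -3.3] M [ 0.01 -0.09  0.04] gap 43.5
9 rows [[33,-19,-1],[34,-16,-1],[35,-14,-1],[36,-11,-1],[37,-9,-1],[37,-6,-1],[38,-4,-1],[38,-1,-1],[37,2,-1]] rot [-0.1, -0.1, -4.1]
4 rows [[0,0,24],[0,0,24],[0,0,24],[0,0,23]] rot [0.0, -0.0, 0.0]
```

drive_tool(linear=[[30, -19, -6], [34, -16, -6], [35, -14, -6], [36, -11, -6], [37, -9, -3], [37, -6, -1], [38, -4, -1], [38, -1, -1], [30, 2, -1], [0, 0, 0], [0, 0, 0]], rot=[[0, 0, -4.1], [0, 0, -4.1], [0, 0, -4.1], [0, 0, -4.1], [0, 0, -4.1], [0, 0, -4.1], [0, 0, -4.1], [0, 0, -4.1], [0, 0, -4.1], [0, 0, 0], [0, 0, 0]], hand=[30, 30, 30, 30, 30, 30, 30, 30, 30, 30, 30])

```text
t: 7.88
tcp_pos: [0.4804, 0.2622, 0.2092]
tool_rot: [0.675, 0.738, -0.004, -0.009]
force: [-0.2, -0.2, -4.0]
finger_gap: 0.512
```

```bash
python3 - <<'E'
from h import *
plan([(box(.035,.06,.105),3.7,4)])
print(*locks(snap('top')),sep='\n')
E
```

```text
t 7.8833 tcp [0.4804 0.2622 0.2092] yawY 5.1 down [-0.019  0.007 -1.   ] q6 0.19 F [-0.2 -0.2 -4. ] M [-0.02 -0.03 -0.04] gap 43.8
4 rows [[-1,2,26],[-1,2,26],[-1,2,26],[0,2,26]] rot [-0.3, -0.1, 0.3]
([365.6, 301.0], 128, [0.3737, -0.2749], 1.1, 'brass')
([387.9, 267.2], 346, [0.4611, -0.3331], 1.6, 'brass')
([339.0, 253.1], 418, [0.4963, -0.2054], 1.51, 'steel')
([318.7, 224.6], 169, [0.5699, -0.1519], 1.03, 'brass')
([383.0, 214.5], 328, [0.5987, -0.3211], 1.55, 'brass')
([278.9, 194.4], 175, [0.6478, -0.047], 1.74, 'brass')
```

drive_tool(linear=[[-1, 2, 28], [-1, 2, 28], [-1, 2, 28], [0, 2, 28], [0, 0, 0], [0, 0, 0], [0, 0, 0], [0, 0, 0], [0, 0, 0], [0, 0, -30], [0, 0, -36], [0, 0, -36], [0, 0, -20], [0, 0, 0]], rot=[[-0.4, -0.1, 0.3], [-0.4, -0.1, 0.3], [-0.4, -0.1, 0.3], [-0.2, 0, 0.3], [0, 0, 0], [0, 0, 0], [0, 0, 0], [0, 0, 0], [0, 0, 0], [0, 0, 0], [0, 0, 0], [0, 0, 0], [0, 0, 0], [0, 0, 0]], hand=[30, 30, 30, 30, 30, 66, 66, 66, 66, 66, 66, 66, 66, 66])

```text
t: 9.1
tcp_pos: [0.4905, 0.2513, 0.2266]
tool_rot: [0.689, 0.725, 0.007, 0.004]
force: [0.2, -0.1, -0.4]
finger_gap: 0.771
```

```bash
python3 - <<'E'
from h import *
plan([((.4938,-.1946,.20),32.3,12),((.4938,-.1946,.079),32.3,4)])
print([ (x['at'],x['score']) for x in (snap('top'),cams.spot_point('padlock1_c','top'))[1]])
E
```

```text
t 9.1 tcp [0.4905 0.2513 0.2266] yawY 2.9 down [ 0.016  0.005 -1.   ] q6 0.22 F [ 0.2 -0.1 -0.4] M [-0.   -0.03 -0.02] gap 65.9
12 rows [[-37,-2,2],[-37,-3,2],[-37,-5,2],[-37,-6,2],[-36,-8,2],[-36,-9,2],[-35,-11,2],[-35,-13,2],[-35,-14,2],[-34,-15,2],[-33,-17,3],[-32,-18,2]] rot [0.1, 0.0, -2.5]
4 rows [[0,0,30],[0,0,30],[0,0,31],[0,0,30]] rot [0.0, 0.0, -0.0]
[([330.1, 255.6], 0.94), ([219.0, 229.8], 0.39)]
```

drive_tool(linear=[[-37, -2, 2], [-37, -3, 2], [-37, -5, 2], [-37, -6, 2], [-36, -8, 2], [-36, -9, 2], [-35, -11, 2], [-35, -13, 2], [-35, -14, 2], [-34, -15, 2], [-33, -17, 3], [-32, -18, 3], [0, 0, 0], [0, 0, 0]], rot=[[0, 0, -2.5], [0, 0, -2.5], [0, 0, -2.5], [0, 0, -2.5], [0, 0, -2.5], [0, 0, -2.5], [0, 0, -2.5], [0, 0, -2.5], [0, 0, -2.5], [0, 0, -2.5], [0, 0, -2.5], [0, 0, -2.5], [0, 0, 0], [0, 0, 0]], hand=[85, 85, 85, 85, 85, 85, 85, 85, 85, 85, 85, 85, 85, 85])

```text
t: 10.37
tcp_pos: [0.4933, -0.2107, 0.179]
tool_rot: [0.463, 0.886, 0.004, -0.007]
force: [0.4, 0.4, 0.2]
finger_gap: 0.994
```

```bash
python3 - <<'E'
from h import *
plan([((.4938,-.1946,.13),32.3,4),((.4938,-.1946,.078),32.3,4)])
E
```

```text
t 10.3667 tcp [ 0.4933 -0.2107  0.179 ] yawY 34.8 down [-0.008  0.013 -1.   ] q6 -1.23 F [0.4 0.4 0.2] M [-0.03  0.04  0.03] gap 84.9
4 rows [[3,2,12],[3,2,12],[3,3,13],[4,2,12]] rot [0.0, -0.2, 0.6]
4 rows [[0,0,13],[0,0,13],[0,0,13],[0,0,13]] rot [0.0, -0.0, 0.0]
```

drive_tool(linear=[[3, 2, 12], [3, 2, 12], [3, 3, 13], [4, 2, 12], [2, 1, 13], [0, 0, 13], [0, 0, 13], [0, 0, 13], [0, 0, 8], [0, 0, 0], [0, 0, 0], [0, 0, 0], [0, 0, 0], [0, 0, 0], [0, 0, 0], [0, 0, 0], [0, 0, 0]], rot=[[0, -0.3, 0.8], [0, -0.3, 0.8], [0, -0.3, 0.6], [0, 0, 0.4], [0, 0, 0], [0, 0, 0], [0, 0, 0], [0, 0, 0], [0, 0, 0], [0, 0, 0], [0, 0, 0], [0, 0, 0], [0, 0, 0], [0, 0, 0], [0, 0, 0], [0, 0, 0], [0, 0, 0]], hand=[85, 85, 85, 85, 85, 85, 85, 85, 85, 85, 30, 30, 30, 30, 30, 30, 30])

```text
t: 11.78
tcp_pos: [0.4909, -0.1744, 0.0729]
tool_rot: [0.481, 0.877, 0.002, -0.001]
force: [-0.2, -0.2, -3.1]
finger_gap: 0.52
```

```bash
python3 - <<'E'
from h import *
s,_=state(); p=s['tcp_pos']
plan([((p[0],p[1],.21),None,4),(box(.035,-.06,.22),3.7,10),(box(.035,-.06,.09),3.7,4)])
print(*locks(snap('top')),sep='\n')
E
```

```text
t 11.7833 tcp [ 0.4909 -0.1744  0.0729] yawY 32.6 down [-0.001  0.004 -1.   ] q6 -1.13 F [-0.2 -0.2 -3.1] M [ 0.04 -0.06  0.01] gap 44.4
t 11.7833 tcp [ 0.4909 -0.1744  0.0729] yawY 32.6 down [-0.001  0.004 -1.   ] q6 -1.13 F [-0.2 -0.2 -3.1] M [ 0.04 -0.06  0.01] gap 44.4
4 rows [[0,0,-34],[0,0,-34],[0,0,-35],[0,0,-34]] rot [0.0, -0.1, 0.0]
12 rows [[26,28,-1],[27,27,-1],[28,26,-1],[29,24,-1],[30,23,-1],[31,22,-1],[32,21,-1],[33,19,-1],[34,18,-1],[35,16,0],[35,15,-1],[36,14,0]] rot [-0.0, -0.0, 2.4]
4 rows [[0,0,32],[0,0,33],[0,0,32],[0,0,33]] rot [0.0, 0.0, 0.0]
([311.0, 299.0], 748, [0.3774, -0.1338], 2.15, 'steel')
([391.4, 269.9], 163, [0.4543, -0.3424], 1.11, 'brass')
([278.2, 283.7], 820, [0.4153, -0.0488], 1.83, 'steel')
([318.1, 224.1], 151, [0.571, -0.1505], 1.14, 'brass')
([383.0, 213.5], 286, [0.6013, -0.3211], 1.68, 'brass')
([278.9, 194.4], 173, [0.6478, -0.0468], 1.76, 'brass')
```

drive_tool(linear=[[0, 0, 0], [0, 0, 0], [0, 0, 0], [0, 0, -4], [-6, 0, 0], [-6, 0, 0], [-5, 0, 0], [0, 0, 0], [0, 0, 0], [0, 0, 0], [0, 0, 0], [0, 0, 0], [0, 0, 0], [0, 0, 0], [0, 0, 0], [0, 0, -20], [0, 0, -30], [0, 0, -35], [0, 0, -30], [0, 0, -20]], rot=[[0, 0, 0], [0, 0, 0], [0, 0, 0], [0, 0, 0], [0, 0, 0], [0, 0, 0], [0, 0, 0], [0, 0, 0], [0, 0, 0], [0, 0, 0], [0, 0, 0], [0, 0, 0], [0, 0, 0], [0, 0, 0], [0, 0, 0], [0, 0, 0], [0, 0, 0], [0, 0, 0], [0, 0, 0], [0, 0, 0]], hand=[65, 65, 65, 65, 65, 65, 65, 65, 65, 30, 30, 30, 30, 30, 30, 30, 30, 30, 30, 30])

```text
t: 13.5
tcp_pos: [0.4972, -0.1887, 0.2085]
tool_rot: [0.481, 0.877, 0.003, -0.013]
force: [-0.3, -0.6, -2.8]
finger_gap: 0.515
```

```bash
python3 - <<'E'
from h import *
plan([(box(.035,-.06,.22),3.7,12),(box(.035,-.06,.09),3.7,4)])
E
```

```text
t 13.5 tcp [ 0.4972 -0.1887  0.2085] yawY 32.5 down [-0.02   0.017 -1.   ] q6 -1.14 F [-0.3 -0.6 -2.8] M [-0.03  0.    0.09] gap 44.0
12 rows [[27,28,0],[28,27,-1],[30,26,-1],[31,25,-1],[31,23,0],[32,22,-1],[33,20,-1],[34,19,-1],[35,18,0],[36,16,-1],[37,15,-1],[37,13,0]] rot [-0.1, -0.1, 2.4]
4 rows [[0,0,32],[0,0,33],[0,0,32],[0,0,33]] rot [0.0, 0.0, 0.0]
```

drive_tool(linear=[[27, 28, -2], [28, 27, -2], [30, 26, -2], [31, 25, -2], [31, 23, -2], [32, 22, -1], [33, 20, -1], [34, 19, -1], [35, 18, 0], [36, 16, -1], [30, 13, -1], [15, 6, 0], [6, 2, 0], [0, 0, 0], [0, 0, 0], [0, 0, 0]], rot=[[-0.1, -0.1, 2.4], [-0.1, -0.1, 2.4], [-0.1, -0.1, 2.4], [-0.1, -0.1, 2.4], [-0.1, -0.1, 2.4], [-0.1, -0.1, 2.4], [-0.1, -0.1, 2.4], [-0.1, -0.1, 2.4], [-0.1, -0.1, 2.4], [-0.1, -0.1, 2.4], [-0.1, -0.1, 2.4], [-0.1, -0.1, 2.4], [0, 0, 0], [0, 0, 0], [0, 0, 0], [0, 0, 0]], hand=[30, 30, 30, 30, 30, 30, 30, 30, 30, 30, 30, 30, 30, 30, 30, 30])

```text
t: 14.83
tcp_pos: [0.6068, 0.2608, 0.2217]
tool_rot: [0.694, 0.72, -0.003, 0.0]
force: [0.8, 0.2, -3.0]
finger_gap: 0.518
```

```bash
python3 - <<'E'
from h import *
plan([(box(.035,-.06,.09),3.7,5)])
print(*locks(snap('top')),sep='\n')
E
```

```text
t 14.8333 tcp [0.6068 0.2608 0.2217] yawY 2.2 down [-0.004 -0.005 -1.   ] q6 0.2 F [ 0.8  0.2 -3. ] M [ 0.02  0.03 -0.01] gap 44.3
5 rows [[2,0,26],[1,0,26],[2,0,27],[1,0,26],[2,1,27]] rot [-0.0, 0.1, -0.3]
([365.4, 300.9], 165, [0.3738, -0.2745], 1.06, 'brass')
([387.8, 267.2], 349, [0.4611, -0.3331], 1.59, 'brass')
([318.7, 224.5], 165, [0.5701, -0.1521], 1.07, 'brass')
([383.0, 214.6], 326, [0.5985, -0.3211], 1.57, 'brass')
([279.3, 193.9], 137, [0.6492, -0.0478], 2.04, 'brass')
```

drive_tool(linear=[[2, 0, 28], [1, 0, 30], [1, 0, 30], [1, 0, 28], [1, 0, 14], [0, 0, 0], [0, 0, 0], [0, 0, 0], [0, 0, 0], [0, 0, 0], [0, 0, -25], [0, 0, -36], [0, 0, -36], [0, 0, -36], [0, 0, -36], [0, 0, -30], [0, 0, -10], [0, 0, 0]], rot=[[0, 0, 0], [0, 0, 0], [0, 0, 0], [0, 0, 0], [0, 0, 0], [0, 0, 0], [0, 0, 0], [0, 0, 0], [0, 0, 0], [0, 0, 0], [0, 0, 0], [0, 0, 0], [0, 0, 0], [0, 0, 0], [0, 0, 0], [0, 0, 0], [0, 0, 0], [0, 0, 0]], hand=[30, 30, 30, 30, 30, 30, 66, 66, 66, 66, 66, 66, 66, 66, 66, 66, 66, 66])

```text
t: 16.38
tcp_pos: [0.6141, 0.2511, 0.3278]
tool_rot: [0.7, 0.714, 0.007, 0.009]
force: [-0.7, 0.4, -0.2]
finger_gap: 0.771
```

```bash
python3 - <<'E'
from h import *
plan([((.5911,-.3232,.27),-69.9,16)])
E
```

```text
t 16.3833 tcp [0.6141 0.2511 0.3278] yawY 1.1 down [ 0.022 -0.002 -1.   ] q6 0.2 F [-0.7  0.4 -0.2] M [-0.07  0.02  0.01] gap 65.8
16 rows [[-36,-2,4],[-36,1,4],[-36,3,4],[-35,6,4],[-35,9,4],[-34,11,4],[-33,14,4],[-32,17,4],[-30,19,3],[-29,21,4],[-27,24,3],[-25,25,4],[-23,27,3],[-21,29,4],[-19,31,3],[-16,33,3]] rot [0.1, -0.0, 4.4]
```

drive_tool(linear=[[-36, -2, 4], [-36, 1, 4], [-36, 3, 4], [-35, 6, 4], [-35, 9, 4], [-34, 11, 4], [-33, 14, 4], [-32, 17, 4], [-30, 19, 3], [-29, 21, 4], [-27, 24, 3], [-25, 25, 4], [-23, 27, 3], [-21, 29, 4], [-15, 24, 3], [-8, 16, 3], [-4, 8, 0], [0, 0, 0], [0, 0, 0]], rot=[[0.1, 0, 4.4], [0.1, 0, 4.4], [0.1, 0, 4.4], [0.1, 0, 4.4], [0.1, 0, 4.4], [0.1, 0, 4.4], [0.1, 0, 4.4], [0.1, 0, 4.4], [0.1, 0, 4.4], [0.1, 0, 4.4], [0.1, 0, 4.4], [0.1, 0, 4.4], [0.1, 0, 4.4], [0.1, 0, 4.4], [0.1, 0, 4.4], [0.1, 0, 4.4], [0, 0, 3], [0, 0, 0], [0, 0, 0]], hand=[66, 66, 66, 66, 66, 66, 66, 66, 66, 66, 66, 66, 85, 85, 85, 85, 85, 85, 85])

```text
t: 17.97
tcp_pos: [0.5717, -0.3299, 0.2431]
tool_rot: [0.992, 0.122, -0.0, -0.013]
force: [-0.5, 0.4, -0.0]
finger_gap: 0.992
```

```bash
python3 - <<'E'
from h import *
plan([((.5911,-.3232,.13),-69.9,7),((.5911,-.3232,.078),-69.9,4)])
im=snap('top','t1.png');print(*locks(im),sep='\n')
E
```

```text
t 17.9667 tcp [ 0.5717 -0.3299  0.2431] yawY -75.9 down [-0.004  0.025 -1.   ] q6 0.62 F [-0.5  0.4 -0. ] M [ 0.02 -0.05  0.07] gap 84.7
7 rows [[3,0,16],[3,0,16],[3,0,16],[3,0,16],[3,0,16],[3,0,17],[2,1,16]] rot [-0.2, -0.0, -0.9]
4 rows [[0,0,13],[0,0,13],[0,0,13],[0,0,13]] rot [0.0, 0.0, -0.0]
([399.2, 237.2], 400, [0.5395, -0.3638], 2.53, 'steel')
([318.7, 224.6], 169, [0.5699, -0.1519], 1.03, 'brass')
([381.6, 210.7], 207, [0.6088, -0.3175], 1.17, 'steel')
([278.9, 194.5], 179, [0.6476, -0.0469], 1.69, 'brass')
```

drive_tool(linear=[[3, 0, 16], [3, 0, 18], [3, 0, 18], [3, 0, 18], [3, 0, 18], [3, 1, 17], [2, 1, 16], [0, 0, 14], [0, 0, 11], [0, 0, 8], [0, 0, 5], [0, 0, 0], [0, 0, 0], [0, 0, 0]], rot=[[-0.2, 0, -0.9], [-0.2, 0, -0.9], [-0.2, 0, -0.9], [-0.2, 0, -0.9], [-0.2, 0, -0.9], [-0.2, 0, -0.9], [-0.2, 0, -0.9], [0, 0, 0], [0, 0, 0], [0, 0, 0], [0, 0, 0], [0, 0, 0], [0, 0, 0], [0, 0, 0]], hand=[85, 85, 85, 85, 85, 85, 85, 85, 85, 85, 85, 85, 85, 85])

```text
t: 19.18
tcp_pos: [0.5967, -0.3064, 0.0796]
tool_rot: [0.981, 0.195, 0.003, -0.0]
force: [-0.2, 0.8, -0.3]
finger_gap: 0.996
```

```bash
python3 - <<'E'
from h import *
plan([((.5911,-.3232,.077),-69.9,2)])
E
```

```text
t 19.1833 tcp [ 0.5967 -0.3064  0.0796] yawY -67.5 down [ 0.006  0.002 -1.   ] q6 0.53 F [-0.2  0.8 -0.3] M [ 0.03 -0.02  0.02] gap 85.1
2 rows [[-6,7,1],[-5,6,2]] rot [0.0, -0.2, 1.2]
```

drive_tool(linear=[[-6, 7, 1], [-5, 6, 1], [0, 0, 0], [0, 0, 0], [0, 0, 0], [0, 0, 0], [0, 0, 0], [0, 0, 0], [0, 0, 0], [0, 0, 0], [0, 0, 0], [0, 0, 0], [0, 0, -20], [0, 0, -30], [0, 0, -35], [0, 0, -30], [0, 0, -25], [0, 0, -15], [0, 0, 0]], rot=[[0, -0.2, 1.2], [0, 0, 1], [0, 0, 0], [0, 0, 0], [0, 0, 0], [0, 0, 0], [0, 0, 0], [0, 0, 0], [0, 0, 0], [0, 0, 0], [0, 0, 0], [0, 0, 0], [0, 0, 0], [0, 0, 0], [0, 0, 0], [0, 0, 0], [0, 0, 0], [0, 0, 0], [0, 0, 0]], hand=[85, 85, 85, 85, 30, 30, 30, 30, 30, 30, 30, 30, 30, 30, 30, 30, 30, 30, 30])

```text
t: 20.77
tcp_pos: [0.5887, -0.3239, 0.2357]
tool_rot: [0.985, 0.174, -0.002, -0.003]
force: [0.5, -1.0, -0.7]
finger_gap: 0.444
```

```bash
python3 - <<'E'
from h import *
plan([((.55,-.1,.26),-69.9,7),(box(-.035,-.06,.25),3.7,11)])
E
```

```text
t 20.7667 tcp [ 0.5887 -0.3239  0.2357] yawY -70.0 down [-0.004  0.006 -1.   ] q6 0.55 F [ 0.5 -1.  -0.7] M [-0.05  0.01 -0.05] gap 38.0
7 rows [[6,-32,-3],[6,-32,-3],[6,-32,-3],[6,-32,-4],[5,-32,-3],[6,-32,-4],[5,-32,-3]] rot [-0.1, 0.0, -0.0]
11 rows [[15,-24,1],[17,-22,1],[20,-19,1],[22,-17,1],[23,-14,1],[25,-12,1],[26,-9,1],[27,-5,1],[28,-2,1],[28,1,0],[27,4,1]] rot [0.0, 0.0, -6.7]
```

drive_tool(linear=[[6, -32, -3], [6, -32, -3], [6, -32, -3], [6, -32, -4], [5, -32, -3], [6, -32, -4], [5, -32, -3], [15, -24, 1], [17, -22, 1], [20, -19, 1], [22, -17, 1], [23, -14, 1], [25, -12, 1], [26, -9, 1], [27, -5, 1], [25, -2, 1], [18, 1, 0], [10, 2, 1], [4, 0, 0], [0, 0, 0]], rot=[[-0.1, 0, 0], [-0.1, 0, 0], [-0.1, 0, 0], [-0.1, 0, 0], [-0.1, 0, 0], [-0.1, 0, 0], [-0.1, 0, 0], [0, 0, -6.7], [0, 0, -6.7], [0, 0, -6.7], [0, 0, -6.7], [0, 0, -6.7], [0, 0, -6.7], [0, 0, -6.7], [0, 0, -6.7], [0, 0, -6.7], [0, 0, -6.7], [0, 0, -4], [0, 0, -2], [0, 0, 0]], hand=[30, 30, 30, 30, 30, 30, 30, 30, 30, 30, 30, 30, 30, 30, 30, 30, 30, 30, 30, 30])

```text
t: 22.43
tcp_pos: [0.5886, 0.1979, 0.216]
tool_rot: [0.666, 0.746, -0.014, -0.013]
force: [0.4, -0.3, -1.8]
finger_gap: 0.45
```

```bash
python3 - <<'E'
from h import *
im=snap('top','t2.png');print(*locks(im),sep='\n')
plan([(box(-.035,-.06,.09),3.7,6)])
E
```

```text
([365.4, 300.9], 165, [0.3738, -0.2745], 1.06, 'brass')
([388.7, 267.4], 312, [0.4606, -0.3353], 1.59, 'brass')
([319.3, 224.4], 141, [0.5703, -0.1534], 1.1, 'brass')
([278.2, 194.7], 128, [0.647, -0.045], 2.02, 'brass')
t 22.4833 tcp [0.5884 0.1974 0.2158] yawY 6.4 down [-0.039 -0.003 -0.999] q6 0.03 F [-0.2  0.2 -2.1] M [-0.    0.01  0.05] gap 37.9
6 rows [[0,5,21],[0,4,21],[0,4,21],[-1,4,21],[0,5,21],[0,4,20]] rot [-0.4, -0.0, 0.5]
```

View pics/t2.png

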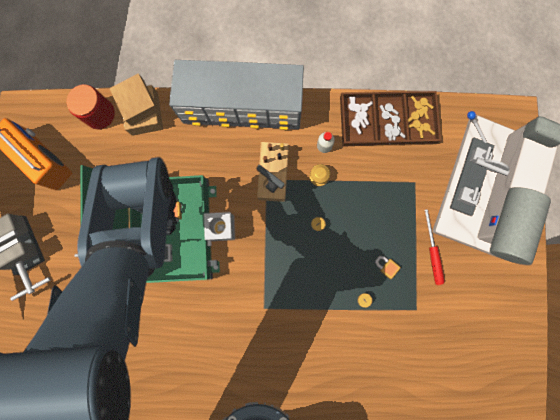

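The picture shows the carried brass padlock over the box, and only the last brass one, at (390,267), left on the mat. I'll lower and release.

drive_tool(linear=[[0, 5, 21], [0, 5, 23], [0, 4, 23], [0, 4, 23], [0, 4, 20], [0, 4, 14], [0, 0, 8], [0, 0, 0], [0, 0, 0], [0, 0, 0], [0, 0, 0], [0, 0, 0], [0, 0, -25], [0, 0, -36], [0, 0, -36], [0, 0, -36], [0, 0, -30], [0, 0, -20], [0, 0, -10], [0, 0, 0]], rot=[[-0.5, 0, 0.5], [-0.5, 0, 0.5], [-0.4, 0, 0.5], [-0.4, 0, 0.5], [-0.4, 0, 0.5], [0, 0, 0], [0, 0, 0], [0, 0, 0], [0, 0, 0], [0, 0, 0], [0, 0, 0], [0, 0, 0], [0, 0, 0], [0, 0, 0], [0, 0, 0], [0, 0, 0], [0, 0, 0], [0, 0, 0], [0, 0, 0], [0, 0, 0]], hand=[30, 30, 30, 30, 30, 30, 30, 30, 60, 60, 60, 60, 60, 60, 60, 60, 60, 60, 60, 60])

```text
t: 24.15
tcp_pos: [0.6136, 0.1883, 0.2823]
tool_rot: [0.691, 0.723, -0.008, -0.001]
force: [0.3, -0.5, 0.1]
finger_gap: 0.702
```

```bash
python3 - <<'E'
from h import *
plan([((.4579,-.3374,.23),-41.6,17)])
E
```

```text
t 24.15 tcp [0.6136 0.1883 0.2823] yawY 2.6 down [-0.013 -0.009 -1.   ] q6 0.08 F [ 0.3 -0.5  0.1] M [ 0.06 -0.    0.01] gap 59.9
17 rows [[-30,-10,3],[-31,-9,3],[-31,-8,3],[-32,-6,3],[-32,-5,3],[-32,-3,4],[-32,-2,3],[-32,-1,3],[-32,1,3],[-32,2,4],[-32,4,3],[-32,5,3],[-32,7,4],[-31,8,3],[-31,10,4],[-30,11,3],[-30,13,4]] rot [-0.0, 0.0, 2.6]
```

drive_tool(linear=[[-30, -10, 3], [-31, -9, 3], [-31, -8, 3], [-32, -6, 3], [-32, -5, 3], [-32, -3, 4], [-32, -2, 3], [-32, -1, 3], [-32, 1, 3], [-32, 2, 4], [-32, 4, 3], [-32, 5, 3], [-32, 7, 4], [-31, 8, 3], [-28, 10, 4], [-21, 8, 3], [-12, 5, 2], [-5, 2, 0], [0, 0, 0], [0, 0, 0]], rot=[[0, 0, 2.6], [0, 0, 2.6], [0, 0, 2.6], [0, 0, 2.6], [0, 0, 2.6], [0, 0, 2.6], [0, 0, 2.6], [0, 0, 2.6], [0, 0, 2.6], [0, 0, 2.6], [0, 0, 2.6], [0, 0, 2.6], [0, 0, 2.6], [0, 0, 2.6], [0, 0, 2.6], [0, 0, 2.6], [0, 0, 2], [0, 0, 0], [0, 0, 0], [0, 0, 0]], hand=[60, 60, 60, 60, 60, 60, 60, 60, 60, 60, 85, 85, 85, 85, 85, 85, 85, 85, 85, 85])

```text
t: 25.82
tcp_pos: [0.4381, -0.3257, 0.1942]
tool_rot: [0.917, 0.397, -0.022, -0.02]
force: [-0.4, 0.1, 0.2]
finger_gap: 0.99
```

```bash
python3 - <<'E'
from h import *
plan([((.4579,-.3374,.13),-41.6,6)])
im=snap('top','t3.png');print(*locks(im),sep='\n')
E
```

```text
t 25.8167 tcp [ 0.4381 -0.3257  0.1942] yawY -43.2 down [-0.056  0.02  -0.998] q6 -0.06 F [-0.4  0.1  0.2] M [-0.02 -0.06  0.  ] gap 84.6
6 rows [[1,4,10],[1,4,11],[1,4,11],[1,4,10],[1,4,11],[1,5,10]] rot [-0.5, 0.2, -0.3]
([365.5, 301.0], 130, [0.3736, -0.2747], 1.1, 'brass')
([386.9, 266.3], 294, [0.4634, -0.3305], 1.63, 'brass')
([318.7, 224.6], 169, [0.5699, -0.1519], 1.03, 'brass')
([278.9, 194.5], 177, [0.6476, -0.0469], 1.72, 'brass')
```

drive_tool(linear=[[1, 5, 10], [1, 5, 11], [1, 5, 11], [1, 4, 10], [1, 3, 10], [0, 2, 8], [0, 0, 0], [0, 0, 0], [0, 0, 0]], rot=[[-0.6, 0.2, -0.3], [-0.6, 0.2, -0.3], [-0.5, 0.2, -0.3], [-0.5, 0.2, -0.3], [-0.5, 0.2, -0.3], [-0.3, 0, 0], [0, 0, 0], [0, 0, 0], [0, 0, 0]], hand=[85, 85, 85, 85, 85, 85, 85, 85, 85])

```text
t: 26.62
tcp_pos: [0.4617, -0.326, 0.1315]
tool_rot: [0.908, 0.418, -0.002, -0.001]
force: [0.5, -0.5, -0.1]
finger_gap: 0.995
```

```bash
python3 - <<'E'
from h import *
plan([((.4579,-.3374,.077),-41.6,4)])
E
```

```text
t 26.6167 tcp [ 0.4617 -0.326   0.1315] yawY -40.5 down [-0.005 -0.    -1.   ] q6 -0.1 F [ 0.5 -0.5 -0.1] M [ 0.01  0.05 -0.02] gap 85.0
4 rows [[-3,1,14],[-3,1,13],[-2,1,14],[-3,2,13]] rot [-0.1, 0.0, 0.3]
```

drive_tool(linear=[[-3, 1, 14], [-3, 1, 14], [-3, 1, 14], [-3, 2, 12], [0, 0, 5], [0, 0, 0], [0, 0, 0], [0, 0, 0], [0, 0, 0], [0, 0, 0], [0, 0, 0], [0, 0, 0], [0, 0, 0], [0, 0, -20], [0, 0, -30], [0, 0, -35], [0, 0, -35], [0, 0, -30], [0, 0, -15], [0, 0, 0]], rot=[[0, 0, 0.3], [0, 0, 0.3], [0, 0, 0.3], [0, 0, 0.3], [0, 0, 0], [0, 0, 0], [0, 0, 0], [0, 0, 0], [0, 0, 0], [0, 0, 0], [0, 0, 0], [0, 0, 0], [0, 0, 0], [0, 0, 0], [0, 0, 0], [0, 0, 0], [0, 0, 0], [0, 0, 0], [0, 0, 0], [0, 0, 0]], hand=[85, 85, 85, 85, 85, 85, 30, 30, 30, 30, 30, 30, 30, 30, 30, 30, 30, 30, 30, 30])

```text
t: 28.28
tcp_pos: [0.4589, -0.3367, 0.2461]
tool_rot: [0.912, 0.41, -0.002, -0.0]
force: [0.1, -0.3, -1.8]
finger_gap: 0.452
```

```bash
python3 - <<'E'
from h import *
plan([(box(-.035,.06,.25),3.7,16)])
E
```

```text
t 28.2833 tcp [ 0.4589 -0.3367  0.2461] yawY -41.6 down [-0.004 -0.001 -1.   ] q6 -0.1 F [ 0.1 -0.3 -1.8] M [-0.02 -0.04  0.04] gap 38.6
16 rows [[26,-20,0],[27,-19,0],[28,-18,0],[29,-16,0],[29,-15,0],[30,-13,0],[31,-12,0],[31,-10,-1],[32,-9,0],[32,-7,-1],[33,-6,0],[33,-4,-1],[33,-2,0],[33,-1,0],[33,1,-1],[33,2,0]] rot [-0.0, 0.0, -2.8]
```

drive_tool(linear=[[26, -20, 0], [27, -19, 0], [28, -18, 0], [29, -16, 0], [29, -15, 0], [30, -13, 0], [31, -12, 0], [31, -10, -1], [32, -9, 0], [32, -7, -1], [33, -6, 0], [33, -4, -1], [33, -2, 0], [32, -1, 0], [26, 1, -1], [18, 2, 0], [10, 1, 0], [4, 0, 0], [0, 0, 0], [0, 0, 0]], rot=[[0, 0, -2.8], [0, 0, -2.8], [0, 0, -2.8], [0, 0, -2.8], [0, 0, -2.8], [0, 0, -2.8], [0, 0, -2.8], [0, 0, -2.8], [0, 0, -2.8], [0, 0, -2.8], [0, 0, -2.8], [0, 0, -2.8], [0, 0, -2.8], [0, 0, -2.8], [0, 0, -2.8], [0, 0, -2], [0, 0, -1], [0, 0, 0], [0, 0, 0], [0, 0, 0]], hand=[30, 30, 30, 30, 30, 30, 30, 30, 30, 30, 30, 30, 30, 30, 30, 30, 30, 30, 30, 30])

```text
t: 29.95
tcp_pos: [0.4782, 0.2025, 0.2254]
tool_rot: [0.674, 0.739, -0.012, -0.009]
force: [-0.2, 0.2, -1.8]
finger_gap: 0.451
```

```bash
python3 - <<'E'
from h import *
plan([(box(-.035,.06,.09),3.7,6)])
E
```

```text
t 29.95 tcp [0.4782 0.2025 0.2254] yawY 5.3 down [-0.03  -0.005 -1.   ] q6 0.09 F [-0.2  0.2 -1.8] M [ 0.01 -0.03 -0.01] gap 38.5
6 rows [[-2,3,22],[-2,3,23],[-2,2,23],[-2,2,22],[-2,2,23],[-3,3,22]] rot [-0.3, 0.0, 0.3]
```

drive_tool(linear=[[-2, 3, 22], [-2, 3, 24], [-2, 3, 24], [-2, 2, 24], [-1, 2, 22], [-1, 1, 12], [0, 0, 6], [0, 0, 0], [0, 0, 0], [0, 0, 0], [0, 0, 0], [0, 0, -25], [0, 0, -38], [0, 0, -38], [0, 0, -38], [0, 0, -38], [0, 0, -38], [0, 0, -35], [0, 0, -20], [0, 0, 0]], rot=[[-0.4, 0, 0.3], [-0.4, 0, 0.3], [-0.3, 0, 0.3], [-0.3, 0, 0.3], [-0.3, 0, 0.3], [0, 0, 0], [0, 0, 0], [0, 0, 0], [0, 0, 0], [0, 0, 0], [0, 0, 0], [0, 0, 0], [0, 0, 0], [0, 0, 0], [0, 0, 0], [0, 0, 0], [0, 0, 0], [0, 0, 0], [0, 0, 0], [0, 0, 0]], hand=[30, 30, 30, 30, 30, 30, 30, 60, 60, 60, 60, 60, 60, 60, 60, 60, 60, 60, 60, 60])

```text
t: 31.62
tcp_pos: [0.4933, 0.1822, 0.3815]
tool_rot: [0.691, 0.723, 0.008, 0.009]
force: [0.5, -0.8, 0.5]
finger_gap: 0.703
```

```bash
python3 - <<'E'
from h import *
plan([(box(.02,-.02,.38),3.7,4),(box(.19,-.02,.38),3.7,5)])
a=snap('top'); b=snap('scene'); print(*locks(a),sep='\n')
W=np.hstack([cv2.resize(a[150:300,70:250],None,fx=2.2,fy=2.2),cv2.resize(b[80:230,290:450],None,fx=2.2,fy=2.2)]); cv2.imwrite('pics/c4.png',W[:,:,::-1])
E
```

```text
t 31.6167 tcp [0.4933 0.1822 0.3815] yawY 2.6 down [ 0.024 -0.002 -1.   ] q6 0.1 F [ 0.5 -0.8  0.5] M [-0.01  0.02  0.01] gap 60.0
4 rows [[16,19,1],[16,20,1],[16,19,0],[16,20,1]] rot [0.3, 0.1, -0.3]
5 rows [[34,0,0],[34,0,0],[34,0,0],[34,0,0],[34,0,0]] rot [0.0, 0.0, -0.0]
([365.5, 301.0], 130, [0.3736, -0.2747], 1.1, 'brass')
([318.7, 224.6], 120, [0.5698, -0.1519], 1.05, 'brass')
([278.9, 194.4], 173, [0.6478, -0.0469], 1.76, 'brass')
```

View pics/c4.png

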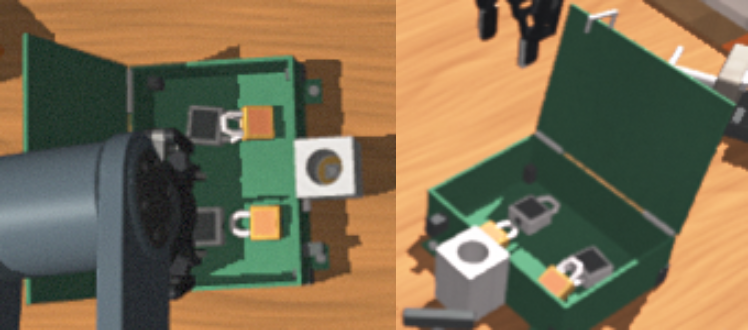

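All four padlocks are in the box. The lid leans back and its staple is at the far-left end. Next I'll go behind the lid with the fingers shut.

drive_tool(linear=[[16, 19, 1], [16, 20, 1], [20, 19, 0], [28, 12, 1], [34, 3, 1], [34, 0, 1], [34, 0, 1], [32, 0, 1], [24, 0, 0], [12, 0, 0], [4, 0, 0], [0, 0, 0], [0, 0, 0]], rot=[[0.4, 0.1, -0.2], [0.4, 0.1, -0.2], [0.3, 0.1, -0.2], [0.3, 0, 0], [0, 0, 0], [0, 0, 0], [0, 0, 0], [0, 0, 0], [0, 0, 0], [0, 0, 0], [0, 0, 0], [0, 0, 0], [0, 0, 0]], hand=[0, 0, 0, 0, 0, 0, 0, 0, 0, 0, 0, 0, 0])

```text
t: 32.8
tcp_pos: [0.542, 0.4439, 0.3364]
tool_rot: [0.688, 0.725, -0.029, -0.014]
force: [-0.5, -0.1, 0.5]
finger_gap: 0.002
```

```bash
python3 - <<'E'
from h import *
plan([(box(.19,-.02,.37),3.7,3),(box(.19,-.02,.30),3.7,3)])
E
```

```text
t 32.8 tcp [0.542  0.4439 0.3364] yawY 2.9 down [-0.06  -0.024 -0.998] q6 0.47 F [-0.5 -0.1  0.5] M [ 0.   -0.03  0.02] gap 0.2
3 rows [[-8,4,-11],[-9,4,-11],[-8,4,-12]] rot [-1.2, 0.4, -0.3]
3 rows [[0,0,23],[0,0,24],[0,0,23]] rot [0.0, 0.0, -0.0]
```

drive_tool(linear=[[-3, 3, 7], [-4, 3, 8], [-4, 3, 8], [-4, 2, 8], [-4, 2, 5], [-3, 0, 0], [0, 0, 0], [0, 0, 0]], rot=[[-1, 0.3, -0.2], [-0.9, 0.3, -0.2], [-0.8, 0.3, -0.2], [-0.5, 0.2, -0.2], [-0.3, 0.1, 0], [0, 0, 0], [0, 0, 0], [0, 0, 0]], hand=[0, 0, 0, 0, 0, 0, 0, 0])

```text
t: 33.47
tcp_pos: [0.5583, 0.4085, 0.2996]
tool_rot: [0.688, 0.726, -0.001, 0.002]
force: [0.1, 0.5, 1.0]
finger_gap: 0.004
```

```bash
cat >> h.py <<'E'
def bx(p): d=np.array(p)-BOX; return np.array([d@BX,d@BY,d[2]])
E
python3 - <<'E'
from h import *
s=manip.sense(); print('box',bx(s['tcp_pos']).round(4))
plan([(box(.112,-.02,.305),3.7,6),(box(.034,-.02,.288),3.7,5),(box(-.029,-.02,.235),3.7,5)])
E
```

```text
box [ 0.1783 -0.0206  0.2996]
t 33.4667 tcp [0.5583 0.4085 0.2996] yawY 3.1 down [ 0.    -0.004 -1.   ] q6 0.42 F [0.1 0.5 1. ] M [-0.01  0.01  0.  ] gap 0.4
6 rows [[-11,0,-1],[-11,0,-1],[-11,0,-1],[-11,0,-1],[-11,0,-1],[-11,0,0]] rot [0.0, 0.0, -0.1]
5 rows [[-16,0,3],[-16,0,3],[-15,0,4],[-16,0,3],[-15,0,4]] rot [0.0, 0.0, -0.0]
5 rows [[-13,0,11],[-13,0,10],[-12,0,11],[-13,0,10],[-12,0,11]] rot [0.0, -0.0, -0.0]
```

drive_tool(linear=[[-11, 0, -1], [-12, 0, -1], [-12, 0, -1], [-12, 0, -1], [-12, 0, -1], [-12, 0, 0], [-13, 0, 0], [-15, 0, 2], [-16, 0, 2], [-16, 0, 3], [-16, 0, 3]], rot=[[0, 0, 0], [0, 0, 0], [0, 0, 0], [0, 0, 0], [0, 0, 0], [0, 0, 0], [0, 0, 0], [0, 0, 0], [0, 0, 0], [0, 0, 0], [0, 0, 0]], hand=[0, 0, 0, 0, 0, 0, 0, 0, 0, 0, 0])

```text
t: 34.38
tcp_pos: [0.5663, 0.2636, 0.2985]
tool_rot: [0.687, 0.726, 0.016, -0.007]
force: [-0.2, 5.5, -1.3]
finger_gap: -0.004
```

```bash
python3 - <<'E'
from h import *
s=manip.sense(); print('box',bx(s['tcp_pos']).round(4))
plan([(box(.034,-.02,.288),3.7,3),(box(-.029,-.02,.235),3.7,5),(box(-.051,-.02,.187),3.7,4)])
snap('top');print(cams.spot_point('lid_edge','top')); snap('scene');print(cams.spot_point('lid_edge','scene'))
E
```

```text
box [ 0.0332 -0.0192  0.2985]
t 34.3833 tcp [0.5663 0.2636 0.2985] yawY 3.1 down [ 0.012  0.032 -0.999] q6 0.18 F [-0.2  5.5 -1.3] M [ 0.98 -0.    0.05] gap -0.4
3 rows [[0,0,3],[0,0,4],[1,1,3]] rot [0.3, -0.6, -0.2]
5 rows [[-13,0,11],[-13,0,11],[-12,0,10],[-13,0,11],[-12,0,10]] rot [-0.0, 0.0, 0.0]
4 rows [[-6,0,12],[-5,0,12],[-6,0,12],[-5,0,12]] rot [0.0, 0.0, 0.0]
[{'at': [143.3, 224.1], 'score': 0.82}]
[{'at': [366.1, 128.3], 'score': 0.95}]
```

drive_tool(linear=[[-4, 0, 4], [-10, 0, 8], [-13, 0, 11], [-13, 0, 12], [-12, 0, 12], [-11, 0, 12], [-8, 0, 13], [-6, 0, 14], [-5, 0, 14], [-4, 0, 14], [-2, 0, 12]], rot=[[0.3, -0.6, -0.2], [0.3, -0.6, -0.2], [0.3, -0.6, -0.2], [0, -0.2, 0], [0, 0, 0], [0, 0, 0], [0, 0, 0], [0, 0, 0], [0, 0, 0], [0, 0, 0], [0, 0, 0]], hand=[0, 0, 0, 0, 0, 0, 0, 0, 0, 0, 0])

```text
t: 35.5
tcp_pos: [0.5745, 0.1784, 0.1781]
tool_rot: [0.678, 0.735, -0.0, 0.006]
force: [-1.9, 0.3, 2.3]
finger_gap: 0.001
```

```bash
python3 - <<'E'
from h import *
s=manip.sense(); print('box',bx(s['tcp_pos']).round(4))
plan([(box(-.055,-.02,.162),3.7,3)])
snap('top');a=cams.spot_point('lid_edge','top'); snap('scene');b=cams.spot_point('lid_edge','scene');print(a,b)
if a and b:
    P,e=tri(b[0]['at'],a[0]['at']); print(bx(P).round(4),e)
E
```

```text
box [-0.0524 -0.0219  0.1781]
t 35.5 tcp [0.5745 0.1784 0.1781] yawY 4.6 down [ 0.009 -0.008 -1.   ] q6 0.05 F [-1.9  0.3  2.3] M [0.12 0.14 0.01] gap 0.1
3 rows [[-1,-1,5],[-1,-1,6],[0,0,5]] rot [0.2, 0.2, 0.3]
[{'at': [203.4, 226.1], 'score': 0.76}, {'at': [359.1, 297.6], 'score': 0.72}] [{'at': [332.1, 182.1], 'score': 0.56}]
[-0.0982  0.002   0.1144] 0.0009285952812661618
```

drive_tool(linear=[[0, 0, 6], [0, 0, 6], [0, 0, 6], [0, 0, 5], [0, 0, 4], [0, 0, 3]], rot=[[0.2, 0.2, 0], [0.2, 0.2, 0], [0, 0, 0], [0, 0, 0], [0, 0, 0], [0, 0, 0]], hand=[0, 0, 0, 0, 0, 0])

```text
t: 36.2
tcp_pos: [0.5765, 0.1789, 0.1606]
tool_rot: [0.677, 0.736, 0.001, 0.004]
force: [-4.2, -1.6, 12.9]
finger_gap: -0.001
```

```bash
python3 - <<'E'
from h import *
s,_=state(); print('box',bx(s['tcp_pos']).round(4))
snap('top');a=cams.spot_point('lid_edge','top'); snap('scene');b=cams.spot_point('lid_edge','scene')
if a and b:
    P,e=tri(b[0]['at'],a[0]['at']); print(bx(P).round(4),e)
E
```

```text
t 36.2 tcp [0.5765 0.1789 0.1606] yawY 4.8 down [ 0.007 -0.004 -1.   ] q6 0.04 F [-4.2 -1.6 12.9] M [-0.31  0.71 -0.01] gap -0.1
box [-0.052  -0.0239  0.1606]
[-0.102  -0.0089  0.0899] 0.0010105700600113658
```

drive_tool(linear=[[0, 0, 4], [0, 0, 4], [0, 0, 0], [0, 0, -10], [0, 0, -30], [0, 0, -38], [0, 0, -38], [0, 0, -30], [0, 0, -15], [0, 0, 0], [0, 0, 0]], rot=[[0, 0, 0], [0, 0, 0], [0, 0, 0], [0, 0, 0], [0, 0, 0], [0, 0, 0], [0, 0, 0], [0, 0, 0], [0, 0, 0], [0, 0, 0], [0, 0, 0]], hand=[0, 0, 0, 0, 0, 0, 0, 0, 0, 0, 0])

```text
t: 37.32
tcp_pos: [0.5747, 0.1812, 0.3304]
tool_rot: [0.676, 0.737, 0.003, 0.005]
force: [0.1, 0.3, -1.0]
finger_gap: -0.002
```

```bash
python3 - <<'E'
from h import *
plan([((.670,-.0283,.30),-37.3,11)])
E
```

```text
t 37.3167 tcp [0.5747 0.1812 0.3304] yawY 4.9 down [ 0.011 -0.001 -1.   ] q6 0.04 F [ 0.1  0.3 -1. ] M [0.01 0.06 0.02] gap -0.2
11 rows [[-20,7,3],[-19,8,3],[-19,10,3],[-18,11,3],[-17,12,3],[-16,13,3],[-15,14,3],[-15,15,3],[-13,16,2],[-12,17,3],[-12,18,2]] rot [0.1, -0.0, 3.8]
```

drive_tool(linear=[[-20, 7, 2], [-19, 8, 2], [-19, 10, 2], [-18, 11, 2], [-17, 12, 2], [-16, 13, 2], [-15, 14, 2], [-15, 15, 2], [-12, 14, 2], [-8, 12, 2], [-6, 9, 0], [-3, 4, 0], [0, 0, 0], [0, 0, 0], [0, 0, 0]], rot=[[0, 0, 3.9], [0, 0, 3.9], [0, 0, 3.9], [0, 0, 3.9], [0, 0, 3.9], [0, 0, 3.9], [0, 0, 3.9], [0, 0, 3.9], [0, 0, 3.9], [0, 0, 3.5], [0, 0, 2], [0, 0, 1], [0, 0, 0], [0, 0, 0], [0, 0, 0]], hand=[70, 70, 70, 70, 70, 70, 70, 70, 70, 70, 70, 70, 70, 70, 70])

```text
t: 38.57
tcp_pos: [0.6535, -0.0227, 0.279]
tool_rot: [0.9, 0.435, -0.014, -0.011]
force: [-0.3, -0.5, -0.2]
finger_gap: 0.822
```

```bash
python3 - <<'E'
from h import *
plan([((.670,-.0283,.28),-37.3,3),((.670,-.0283,.212),-37.3,4)])
a=snap('top'); b=snap('scene')
W=np.hstack([cv2.resize(a[150:270,110:310],None,fx=2.,fy=2.),cv2.resize(b[140:260,280:480],None,fx=2.,fy=2.)]); cv2.imwrite('pics/c5.png',W[:,:,::-1])
E
```

```text
t 38.5667 tcp [ 0.6535 -0.0227  0.279 ] yawY -38.5 down [-0.036  0.008 -0.999] q6 0.47 F [-0.3 -0.5 -0.2] M [-0.05  0.    0.01] gap 70.2
3 rows [[2,5,-1],[2,6,0],[2,5,0]] rot [-0.6, 0.3, -0.4]
4 rows [[0,0,17],[0,0,17],[0,0,17],[0,0,17]] rot [-0.0, -0.0, 0.0]
```

View pics/c5.png

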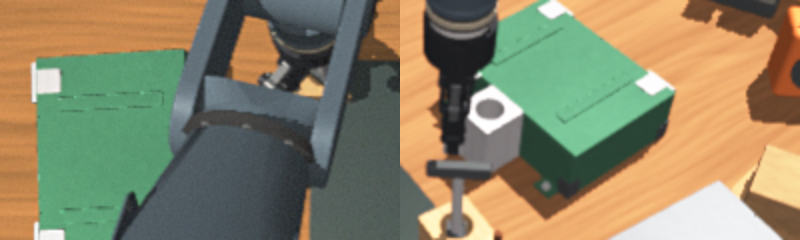

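The lid is shut flush and the key bar is right under the fingers. I'll align and descend.

drive_tool(linear=[[1, 3, 0], [1, 4, 2], [1, 4, 5], [1, 3, 8], [1, 2, 8], [0, 1, 5], [0, 0, 0], [0, 0, 0], [0, 0, 0]], rot=[[-0.6, 0.3, -0.3], [-0.6, 0.3, -0.3], [-0.5, 0.2, -0.3], [-0.3, 0.1, -0.3], [-0.2, 0, 0], [0, 0, 0], [0, 0, 0], [0, 0, 0], [0, 0, 0]], hand=[70, 70, 70, 70, 70, 70, 70, 70, 70])

```text
t: 39.42
tcp_pos: [0.6715, -0.0267, 0.2487]
tool_rot: [0.894, 0.447, 0.003, 0.004]
force: [0.5, -0.6, 0.5]
finger_gap: 0.818
```

```bash
python3 - <<'E'
from h import *
plan([((.670,-.0283,.212),-37.3,4)])
E
```

```text
t 39.4167 tcp [ 0.6715 -0.0267  0.2487] yawY -36.9 down [ 0.01  -0.004 -1.   ] q6 0.44 F [ 0.5 -0.6  0.5] M [0.02 0.03 0.08] gap 69.9
4 rows [[-1,0,9],[0,0,9],[-1,0,9],[0,0,10]] rot [0.1, -0.0, 0.1]
```

drive_tool(linear=[[-1, 0, 9], [-1, 0, 10], [-1, 0, 10], [0, 0, 8], [0, 0, 3], [0, 0, 0], [0, 0, 0], [0, 0, 0], [0, 0, 0], [0, 0, 0], [0, 0, 0], [0, 0, 0], [0, 0, 0], [0, 0, 0], [0, 0, 0], [0, 0, 0]], rot=[[0.2, 0, 0], [0.2, 0, 0], [0.2, 0, 0], [0, 0, 0], [0, 0, 0], [0, 0, 0], [0, 0, 0], [0, 0, 0], [0, 0, 0], [0, 0, 0], [0, 0, 0], [0, 0, 0], [0, 0, 0], [0, 0, 0], [0, 0, 0], [0, 0, 0]], hand=[70, 70, 70, 70, 70, 70, 0, 0, 0, 0, 0, 0, 0, 0, 0, 0], force=80)

```text
t: 40.75
tcp_pos: [0.6693, -0.0294, 0.2043]
tool_rot: [0.894, 0.447, 0.001, -0.001]
force: [-0.2, 1.0, -1.9]
finger_gap: 0.15
```

```bash
python3 - <<'E'
from h import *
s,_=state()
E
```

```text
t 40.75 tcp [ 0.6693 -0.0294  0.2043] yawY -36.9 down [-0.     0.003 -1.   ] q6 0.43 F [-0.2  1.  -1.9] M [-0.01  0.03  0.03] gap 12.8
```

drive_tool(linear=[[0, 0, -6], [0, 0, -10], [0, 0, -14], [0, 0, -16], [0, 0, -16], [0, 0, -16], [0, 0, -16], [0, 0, -14], [0, 0, -10], [0, 0, -6], [0, 0, -2], [0, 0, 0], [0, 0, 0]], rot=[[0, 0, 0], [0, 0, 0], [0, 0, 0], [0, 0, 0], [0, 0, 0], [0, 0, 0], [0, 0, 0], [0, 0, 0], [0, 0, 0], [0, 0, 0], [0, 0, 0], [0, 0, 0], [0, 0, 0]], hand=[0, 0, 0, 0, 0, 0, 0, 0, 0, 0, 0, 0, 0], force=110)

```text
t: 41.83
tcp_pos: [0.6663, -0.0291, 0.3376]
tool_rot: [0.894, 0.447, -0.003, -0.004]
force: [-0.1, -0.2, -4.6]
finger_gap: 0.148
```

```bash
python3 - <<'E'
from h import *
plan([(np.r_[BORE[:2],.34],88,18)])
a=snap('top'); A=a[200:255,190:245]; cv2.imwrite('pics/c6.png',cv2.resize(A,None,fx=8,fy=8,interpolation=cv2.INTER_CUBIC)[:,:,::-1])
E
```

```text
t 41.8333 tcp [ 0.6663 -0.0291  0.3376] yawY -36.9 down [-0.01   0.005 -1.   ] q6 0.43 F [-0.1 -0.2 -4.6] M [ 0.01 -0.04 -0.01] gap 12.7
18 rows [[2,-9,0],[3,-9,0],[4,-8,0],[5,-8,0],[6,-7,0],[7,-6,0],[8,-5,0],[8,-4,0],[9,-3,0],[9,-2,0],[10,-1,0],[10,0,0],[10,1,0],[9,2,0],[9,3,0],[9,4,-1],[8,5,0],[7,7,-1]] rot [-0.0, -0.0, -6.9]
```

View pics/c6.png

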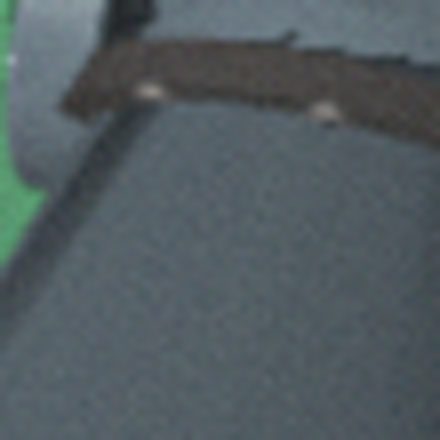

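The arm hides the bore here, so I'll use the first pictures to get the nut and bore.

```bash
python3 - <<'E'
from h import *
a=cv2.imread('pics/t0.png')[203:248,196:241]; b=cv2.imread('pics/s0.png')[175:220,302:347]
W=np.hstack([cv2.resize(x,None,fx=8,fy=8,interpolation=cv2.INTER_CUBIC) for x in(a,b)])
W=np.clip(W.astype(float)*1.3,0,255).astype(np.uint8); cv2.imwrite('pics/c7.png',W)
E
```

```text
(no output)
```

View pics/c7.png

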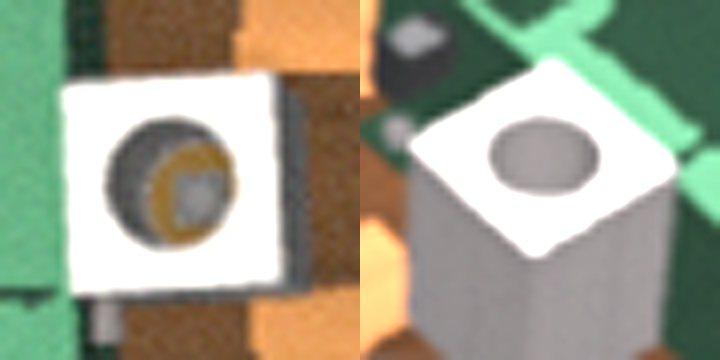

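```bash
python3 - <<'E'
from h import *
T=lambda p:((np.array(p,float)+.5)/8-.5+[196,203]); S=lambda p:((np.array(p,float)-[360,0]+.5)/8-.5+[302,175])
tc=[(63,85),(272,72),(284,281),(76,296)]; sc=[(549,60),(675,170),(537,257),(412,147)]
print('bore',tri(S((545,156)),T((171,183))), onz('top',T((171,183)),.09), onz('scene',S((545,156)),.09))
Ht=np.array([onz('top',T(p),.09)[:2] for p in tc]);Hs=np.array([onz('scene',S(p),.09)[:2] for p in sc])
for H in (Ht,Hs):
    d=np.diff(np.r_[H,H[:1]],axis=0); a=np.degrees(np.arctan2(d[:,1],d[:,0])); print(H.mean(0).round(4),(np.linalg.norm(d,axis=1)*1e3).round(1),np.round((a+45)%90-45,1))
print('nut top centre at z=.031',onz('top',T((196,198)),.031).round(4))
im=cv2.imread('pics/t0.png')[203:248,196:241]; u=cv2.resize(im,None,fx=8,fy=8,interpolation=cv2.INTER_CUBIC).astype(float)
g=(u[...,0]-u[...,2])  # blue minus red: gold strongly negative
for th in (-25,-15,-8):
    m=(g>th)&(u.sum(2)>270); m[:160]=0;m[235:]=0;m[:,:160]=0;m[:,232:]=0
    n,l,st,ce=cv2.connectedComponentsWithStats(m.astype(np.uint8)); k=l[198,196]
    if k: 
        ys,xs=np.nonzero(l==k); r=cv2.minAreaRect(np.c_[xs,ys].astype(np.float32)); print(th,len(xs),ce[k].round(1),np.round(r[1],1),r[2])
E
```

```text
bore (array([0.55829966, 0.10354269, 0.087901  ]), np.float64(0.0030064184263643204)) [0.55740077 0.10188243 0.09      ] [0.56038946 0.10371978 0.09      ]
[0.5574 0.1011] [64.5 64.1 63.8 64.9] [4.4 4.9 5.1 5.5]
[0.5605 0.1028] [65.6 61.8 64.  63.4] [3.7 5.8 5.  7.3]
nut top centre at z=.031 [0.5573 0.1027 0.031 ]
-25 2408 [202.4 201.6] [62. 55.] 90.0
-15 2042 [202.4 200.8] [60. 53.] 90.0
-8 1606 [200.1 199. ] [43.2 46.1] 88.21009063720703
```

drive_tool(linear=[[2, -9, 0], [3, -9, 0], [4, -8, 0], [5, -8, 0], [6, -7, 0], [7, -6, 0], [8, -5, 0], [8, -4, 0], [9, -3, 0], [9, -2, 0], [10, -1, 0], [10, 0, 0], [10, 1, 0], [9, 2, 0], [9, 3, 0], [9, 4, 0], [7, 5, 0], [4, 4, 0], [0, 0, 0], [0, 0, 0]], rot=[[0, 0, -6.9], [0, 0, -6.9], [0, 0, -6.9], [0, 0, -6.9], [0, 0, -6.9], [0, 0, -6.9], [0, 0, -6.9], [0, 0, -6.9], [0, 0, -6.9], [0, 0, -6.9], [0, 0, -6.9], [0, 0, -6.9], [0, 0, -6.9], [0, 0, -6.9], [0, 0, -6.9], [0, 0, -6.9], [0, 0, -6], [0, 0, -4], [0, 0, 0], [0, 0, 0]], hand=[0, 0, 0, 0, 0, 0, 0, 0, 0, 0, 0, 0, 0, 0, 0, 0, 0, 0, 0, 0])

```text
t: 43.55
tcp_pos: [0.5436, 0.1003, 0.3193]
tool_rot: [0.015, 1.0, 0.004, -0.026]
force: [-0.2, 0.0, -3.0]
finger_gap: 0.148
```

```bash
python3 - <<'E'
from h import *
plan([((.5587,.1023,.33),88,5)])
E
```

```text
t 43.55 tcp [0.5436 0.1003 0.3193] yawY 88.3 down [-0.051  0.009 -0.999] q6 -1.57 F [-0.2  0.  -3. ] M [ 0.08 -0.1   0.01] gap 12.6
5 rows [[-3,1,-2],[-3,0,-2],[-3,1,-2],[-3,0,-3],[-3,1,-2]] rot [0.1, -0.6, 0.1]
```

drive_tool(linear=[[-3, 1, -1], [-4, 0, -1], [-4, 1, -1], [-3, 0, -1], [-2, 1, 0], [0, 0, 0], [0, 0, 0], [0, 0, 0]], rot=[[0.1, -0.7, 0], [0.1, -0.7, 0], [0.1, -0.7, 0], [0.1, -0.6, 0], [0, -0.4, 0], [0, 0, 0], [0, 0, 0], [0, 0, 0]], hand=[0, 0, 0, 0, 0, 0, 0, 0])

```text
t: 44.22
tcp_pos: [0.5633, 0.1013, 0.3223]
tool_rot: [0.019, 1.0, -0.001, 0.004]
force: [-0.3, -0.3, -3.6]
finger_gap: 0.145
```

```bash
python3 - <<'E'
from h import *
plan([((.5587,.1023,.31),88,3)])
b=snap('scene','s8.png'); cv2.imwrite('pics/c8.png',cv2.resize(b[100:225,275:400],None,fx=4.6,fy=4.6,interpolation=cv2.INTER_CUBIC)[:,:,::-1])
print([(x['at'],x['score']) for x in cams.spot_point('tkey_foot','scene')],[(x['at'],x['score']) for x in cams.spot_point('tkey_bar','scene')],proj('scene',(.5587,.1023,.09)))
s=manip.sense(); r=R.from_quat(s['tool_rot']).as_matrix(); p=s['tcp_pos']; print('pred bar,foot px',proj('scene',p+r[:,2]*.0463),proj('scene',p+r[:,2]*.1963))
E
```

```text
t 44.2167 tcp [0.5633 0.1013 0.3223] yawY 87.9 down [ 0.009 -0.001 -1.   ] q6 -1.55 F [-0.3 -0.3 -3.6] M [ 0.01  0.02 -0.  ] gap 12.4
3 rows [[2,0,4],[1,0,4],[2,1,4]] rot [-0.0, 0.2, -0.0]
[([178.3, 228.3], 0.64), ([324.6, 183.1], 0.56)] [([327.7, 140.9], 0.85)] [323.88849415 193.8960359 ]
pred bar,foot px [328.64267046 140.98075918] [325.57027672 185.97168474]
```

View pics/c8.png

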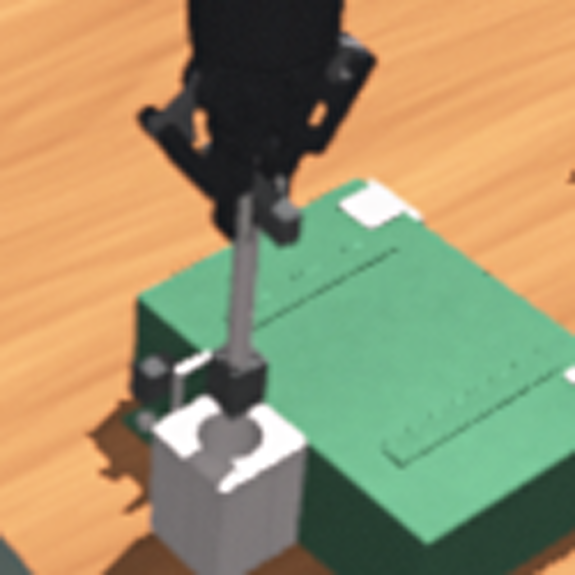

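drive_tool(linear=[[2, 0, 2], [2, 0, 2], [1, 1, 3], [0, 0, 3], [0, 0, 3], [0, 0, 3], [0, 0, 0], [0, 0, 0]], rot=[[0, 0.2, 0], [0, 0.2, 0], [0, 0.1, 0], [0, 0, 0], [0, 0, 0], [0, 0, 0], [0, 0, 0], [0, 0, 0]], hand=[0, 0, 0, 0, 0, 0, 0, 0])

```text
t: 45.03
tcp_pos: [0.5569, 0.1027, 0.3039]
tool_rot: [0.019, 1.0, -0.0, -0.002]
force: [-0.6, -0.6, -3.9]
finger_gap: 0.151
```

```bash
python3 - <<'E'
from h import *
plan([((.559,.1023,.275),88,8)])
b=snap('scene'); print([(x['at'],x['score']) for x in cams.spot_point('tkey_foot','scene')])
s=manip.sense(); r=R.from_quat(s['tool_rot']).as_matrix(); p=s['tcp_pos']; print('pred foot px',proj('scene',p+r[:,2]*.1963), onz('scene',(324.4,194.4),.09))
E
```

```text
t 45.0333 tcp [0.5569 0.1027 0.3039] yawY 87.9 down [-0.003 -0.001 -1.   ] q6 -1.55 F [-0.6 -0.6 -3.9] M [-0.06 -0.04  0.04] gap 12.9
8 rows [[0,0,4],[0,0,4],[0,0,3],[0,0,4],[-1,0,3],[0,0,4],[-1,0,3],[0,0,4]] rot [-0.0, -0.0, -0.0]
[([323.1, 185.0], 0.71)]
pred foot px [323.7878831  188.71438783] [0.56097608 0.10233794 0.09      ]
```

drive_tool(linear=[[-1, 0, 4], [-1, 0, 4], [0, 0, 4], [0, 0, 4], [0, 0, 4], [0, 0, 4], [0, 0, 4], [0, 0, 4], [0, 0, 0]], rot=[[0, -0.1, 0], [0, 0, 0], [0, 0, 0], [0, 0, 0], [0, 0, 0], [0, 0, 0], [0, 0, 0], [0, 0, 0], [0, 0, 0]], hand=[0, 0, 0, 0, 0, 0, 0, 0, 0])

```text
t: 45.88
tcp_pos: [0.5595, 0.1025, 0.2687]
tool_rot: [0.019, 1.0, -0.0, -0.0]
force: [0.9, 0.2, -3.2]
finger_gap: 0.147
```

```bash
python3 - <<'E'
from h import *
plan([((.559,.1023,.232),88,8)])
E
```

```text
t 45.8833 tcp [0.5595 0.1025 0.2687] yawY 87.9 down [-0.    -0.001 -1.   ] q6 -1.55 F [ 0.9  0.2 -3.2] M [-0.01  0.09  0.01] gap 12.6
8 rows [[0,0,5],[0,0,5],[0,0,4],[0,0,5],[0,0,4],[0,0,5],[0,0,4],[1,0,5]] rot [-0.0, -0.0, -0.0]
```

drive_tool(linear=[[0, 0, 5], [0, 0, 5], [0, 0, 5], [0, 0, 5], [0, 0, 5], [0, 0, 4], [0, 0, 4], [0, 0, 3], [0, 0, 3], [0, 0, 3], [0, 0, 0]], rot=[[0, 0, 0], [0, 0, 0], [0, 0, 0], [0, 0, 0], [0, 0, 0], [0, 0, 0], [0, 0, 0], [0, 0, 0], [0, 0, 0], [0, 0, 0], [0, 0, 0]], hand=[0, 0, 0, 0, 0, 0, 0, 0, 0, 0, 0])

```text
t: 46.8
tcp_pos: [0.5604, 0.1025, 0.2233]
tool_rot: [0.019, 1.0, -0.0, 0.001]
force: [-2.1, -0.4, 0.4]
finger_gap: 0.15
```

```bash
python3 - <<'E'
from h import *
state()
E
```

```text
t 46.8 tcp [0.5604 0.1025 0.2233] yawY 87.9 down [ 0.001 -0.001 -1.   ] q6 -1.55 F [-2.1 -0.4  0.4] M [0.01 0.41 0.04] gap 12.8
```

drive_tool(linear=[[2, 0, 0], [1, 0, 0], [0, 0, 3], [0, 0, 3], [0, 0, 3], [0, 0, 0]], rot=[[0, 0, 0], [0, 0, 0], [0, 0, 0], [0, 0, 0], [0, 0, 0], [0, 0, 0]], hand=[0, 0, 0, 0, 0, 0])

```text
t: 47.3
tcp_pos: [0.5576, 0.1034, 0.2159]
tool_rot: [0.019, 1.0, 0.0, 0.002]
force: [-0.8, 0.5, -3.6]
finger_gap: 0.149
```

```bash
python3 - <<'E'
from h import *
state()
E
```

```text
t 47.3 tcp [0.5576 0.1034 0.2159] yawY 87.8 down [ 0.005  0.001 -1.   ] q6 -1.55 F [-0.8  0.5 -3.6] M [ 0.12 -0.1  -0.02] gap 12.7
```

drive_tool(linear=[[0, 0, 2], [0, 0, 1], [0, 0, 0], [0, 0, 0], [0, 0, 0], [0, 0, 0], [0, 0, 0], [0, 0, 0], [0, 0, 0], [0, 0, 0], [0, 0, 0], [0, 0, 0], [0, 0, 0]], rot=[[0, 0, 0], [0, 0, 0], [0, 0, 3], [0, 0, 4], [0, 0, 5], [0, 0, 5], [0, 0, 5], [0, 0, 5], [0, 0, 5], [0, 0, 5], [0, 0, 5], [0, 0, 3], [0, 0, 0]], hand=[0, 0, 0, 0, 0, 0, 0, 0, 0, 0, 0, 0, 0])

```text
t: 48.38
tcp_pos: [0.5582, 0.1034, 0.2143]
tool_rot: [0.411, 0.912, -0.001, 0.003]
force: [-0.8, 0.6, -0.4]
finger_gap: 0.149
```

```bash
python3 - <<'E'
from h import *
state()
E
```

```text
t 48.3833 tcp [0.5582 0.1034 0.2143] yawY 41.5 down [ 0.005 -0.004 -1.   ] q6 -0.73 F [-0.8  0.6 -0.4] M [0.24 0.21 0.22] gap 12.7
```

drive_tool(linear=[[0, 0, 0], [0, 0, 0], [0, 0, 0], [0, 0, 0], [0, 0, 0], [0, 0, 0], [0, 0, 0], [0, 0, 0], [0, 0, 0], [0, 0, 0], [0, 0, 0], [0, 0, 0], [0, 0, 0], [0, 0, 0], [0, 0, 0], [0, 0, 0], [0, 0, 0], [0, 0, 0]], rot=[[0, 0, 4], [0, 0, 6], [0, 0, 6], [0, 0, 6], [0, 0, 6], [0, 0, 6], [0, 0, 6], [0, 0, 6], [0, 0, 6], [0, 0, 6], [0, 0, 6], [0, 0, 6], [0, 0, 6], [0, 0, 6], [0, 0, 6], [0, 0, 6], [0, 0, 4], [0, 0, 0]], hand=[0, 0, 0, 0, 0, 0, 0, 0, 0, 0, 0, 0, 0, 0, 0, 0, 0, 0])

```text
t: 49.88
tcp_pos: [0.5571, 0.1034, 0.2143]
tool_rot: [0.962, 0.271, -0.001, 0.005]
force: [-0.9, 0.7, -0.3]
finger_gap: 0.147
```

```bash
python3 - <<'E'
from h import *
state()
E
```

```text
t 49.8833 tcp [0.5571 0.1034 0.2143] yawY -58.5 down [ 0.002 -0.01  -1.   ] q6 1.02 F [-0.9  0.7 -0.3] M [0.19 0.17 0.22] gap 12.6
```

drive_tool(linear=[[0, 0, 0], [0, 0, 0], [0, 0, 0], [0, 0, 0], [0, 0, 0], [0, 0, 0], [0, 0, 0], [0, 0, 0]], rot=[[0, 0, 4], [0, 0, 5], [0, 0, 5], [0, 0, 5], [0, 0, 4], [0, 0, 4], [0, 0, 4], [0, 0, 4]], hand=[0, 0, 0, 0, 0, 0, 0, 0])

```text
t: 50.55
tcp_pos: [0.5567, 0.1039, 0.2143]
tool_rot: [1.0, -0.028, 0.0, 0.005]
force: [-1.1, 0.8, -0.3]
finger_gap: 0.149
```

```bash
python3 - <<'E'
from h import *
state()
E
```

```text
t 50.55 tcp [0.5567 0.1039 0.2143] yawY -93.2 down [ 0.    -0.011 -1.   ] q6 1.63 F [-1.1  0.8 -0.3] M [0.34 0.25 0.33] gap 12.7
```

drive_tool(linear=[[0, 0, 0], [0, 0, 0], [0, 0, 0], [0, 0, 0], [0, 0, 0]], rot=[[0, 0, 4], [0, 0, 4], [0, 0, 5], [0, 0, 5], [0, 0, 5]], hand=[0, 0, 0, 0, 0])

```text
t: 50.97
tcp_pos: [0.5565, 0.1047, 0.2143]
tool_rot: [0.976, -0.219, 0.002, 0.007]
force: [-1.3, 1.7, -0.1]
finger_gap: 0.152
```

```bash
python3 - <<'E'
from h import *
state()
b=snap('scene'); a=snap('top')
W=np.hstack([cv2.resize(b[140:240,290:390],None,fx=4,fy=4,interpolation=cv2.INTER_CUBIC),cv2.resize(a[190:290,150:250],None,fx=4,fy=4,interpolation=cv2.INTER_CUBIC)]); cv2.imwrite('pics/c9.png',W[:,:,::-1])
E
```

```text
t 50.9667 tcp [0.5565 0.1047 0.2143] yawY -115.3 down [ 0.    -0.014 -1.   ] q6 2.02 F [-1.3  1.7 -0.1] M [0.55 0.23 1.66] gap 12.9
```

View pics/c9.png

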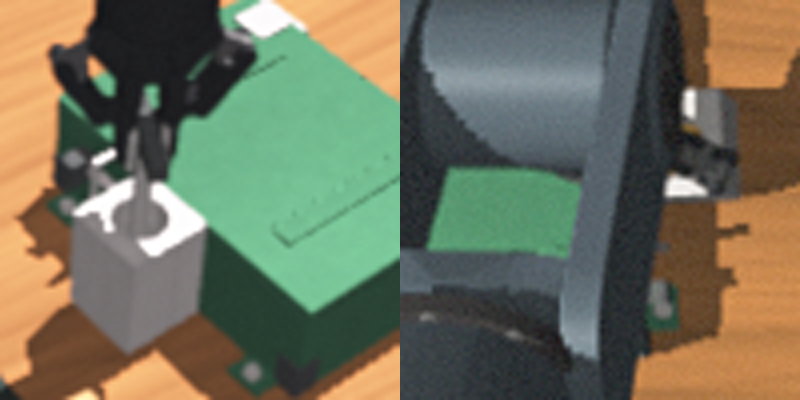

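drive_tool(linear=[[0, 0, 0], [0, 0, 0], [0, 0, 0], [0, 0, 0]], rot=[[0, 0, 0], [0, 0, -3], [0, 0, -2], [0, 0, 0]], hand=[0, 0, 0, 0])

```text
t: 51.4
tcp_pos: [0.5565, 0.105, 0.2145]
tool_rot: [0.986, -0.168, 0.001, 0.006]
force: [-0.8, 1.9, 0.4]
finger_gap: 0.146
```

```bash
python3 - <<'E'
from h import *
state()
E
```

```text
t 51.4 tcp [0.5565 0.105  0.2145] yawY -109.4 down [ 0.    -0.013 -1.   ] q6 1.91 F [-0.8  1.9  0.4] M [0.12 0.17 0.56] gap 12.5
```

drive_tool(linear=[[0, 0, 0], [0, 0, 0], [0, 0, -3], [0, 0, -5], [0, 0, -8], [0, 0, -12], [0, 0, -14], [0, 0, -16], [0, 0, -16], [0, 0, -16], [0, 0, -14], [0, 0, -10], [0, 0, -6], [0, 0, 0], [0, 0, 0]], rot=[[0, 0, -2], [0, 0, 0], [0, 0, 0], [0, 0, 0], [0, 0, 0], [0, 0, 0], [0, 0, 0], [0, 0, 0], [0, 0, 0], [0, 0, 0], [0, 0, 0], [0, 0, 0], [0, 0, 0], [0, 0, 0], [0, 0, 0]], hand=[0, 0, 0, 0, 0, 0, 0, 0, 0, 0, 0, 0, 0, 0, 0])

```text
t: 52.65
tcp_pos: [0.556, 0.1043, 0.3025]
tool_rot: [0.987, -0.161, -0.011, 0.004]
force: [-0.1, 0.2, -4.3]
finger_gap: 0.144
```

```bash
python3 - <<'E'
from h import *
plan([((.669,-.0292,.33),-107,12)])
b=snap('scene'); cv2.imwrite('pics/c10.png',cv2.resize(b[100:250,270:390],None,fx=4,fy=4,interpolation=cv2.INTER_CUBIC)[:,:,::-1])
E
```

```text
t 52.65 tcp [0.556  0.1043 0.3025] yawY -108.5 down [-0.024 -0.005 -1.   ] q6 1.89 F [-0.1  0.2 -4.3] M [-0.01 -0.01  0.03] gap 12.3
12 rows [[12,8,-2],[12,8,-2],[12,8,-3],[13,8,-2],[12,8,-2],[12,7,-3],[13,8,-2],[12,8,-3],[13,7,-2],[12,8,-3],[13,7,-2],[12,8,-3]] rot [0.1, 0.1, -0.1]
```

View pics/c10.png

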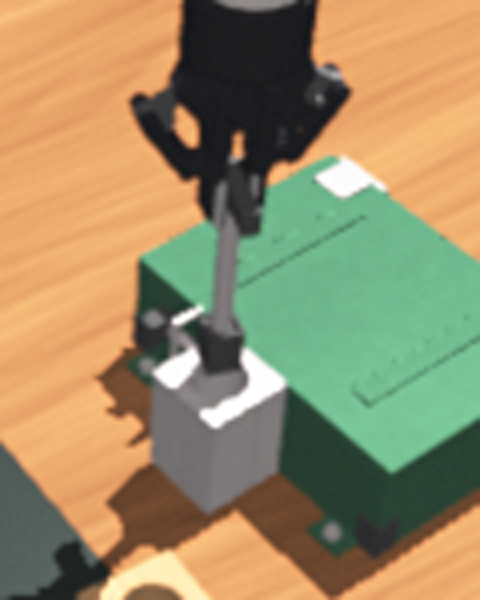

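drive_tool(linear=[[10, 6, -6], [12, 8, -5], [12, 8, -4], [13, 8, -3], [13, 8, -3], [13, 8, -3], [13, 8, -3], [12, 8, -3], [12, 7, -2], [11, 7, -2], [9, 5, -2], [6, 4, -1], [4, 2, 0], [2, 1, 0], [0, 0, 0], [0, 0, 0], [0, 0, 0]], rot=[[0.2, 0.2, 0], [0.2, 0.2, 0], [0.2, 0.2, 0], [0, 0, 0], [0, 0, 0], [0, 0, 0], [0, 0, 0], [0, 0, 0], [0, 0, 0], [0, 0, 0], [0, 0, 0], [0, 0, 0], [0, 0, 0], [0, 0, 0], [0, 0, 0], [0, 0, 0], [0, 0, 0]], hand=[0, 0, 0, 0, 0, 0, 0, 0, 0, 0, 0, 0, 0, 0, 0, 0, 0])

```text
t: 54.12
tcp_pos: [0.6754, -0.0509, 0.3353]
tool_rot: [0.986, -0.166, -0.006, 0.002]
force: [-0.2, 0.2, -3.4]
finger_gap: 0.146
```

```bash
python3 - <<'E'
from h import *
plan([((.669,-.0292,.30),-107,5)])
b=snap('scene'); cv2.imwrite('pics/c11.png',cv2.resize(b[130:280,250:400],None,fx=3.9,fy=3.9,interpolation=cv2.INTER_CUBIC)[:,:,::-1])
s=manip.sense(); r=R.from_quat(s['tool_rot']).as_matrix(); p=s['tcp_pos']; print('foot px pred crop',(proj('scene',p+r[:,2]*.1963)-[250,130])*3.9, 'hole', (proj('scene',(.669,-.0292,.05))-[250,130])*3.9)
print([(x['at'],x['score']) for x in cams.spot_point('tkey_foot','scene')],[(x['at'],x['score']) for x in cams.spot_point('block_hole','scene')])
E
```

```text
t 54.1167 tcp [ 0.6754 -0.0509  0.3353] yawY -109.2 down [-0.013 -0.002 -1.   ] q6 1.67 F [-0.2  0.2 -3.4] M [ 0.05 -0.02 -0.02] gap 12.5
5 rows [[-3,-4,7],[-2,-4,7],[-3,-4,7],[-2,-3,7],[-3,-4,7]] rot [0.1, 0.1, -0.4]
foot px pred crop [197.56587792 408.74792114] hole [220.80951667 476.38280605]
[([301.3, 237.0], 0.8)] [([308.0, 253.7], 0.84), ([302.8, 193.9], 0.24)]
```

View pics/c11.png

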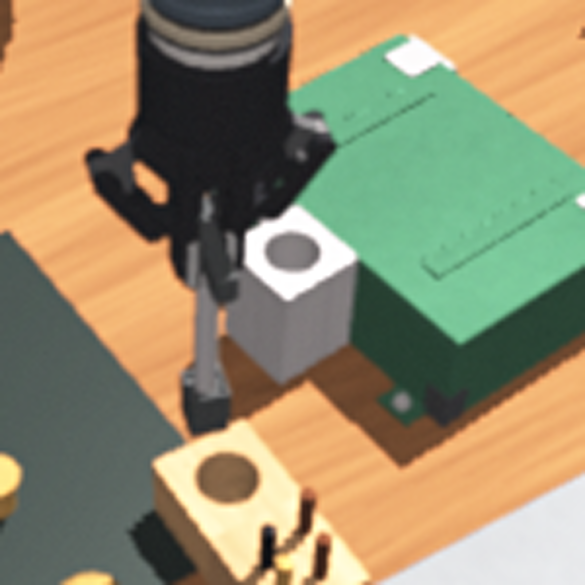

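```bash
python3 - <<'E'
from h import *
s,r=state(); p=s['tcp_pos']; fz=(p+r[:,2]*.1963)[2]
f=onz('scene',(250+207/3.9,130+410/3.9),fz); h=onz('scene',(250+228/3.9,130+477/3.9),.05); print('foot',f,'hole',h,'diff',h-f,'net foot',onz('scene',(301.3,237.),fz),'pred',p+r[:,2]*.1963)
print('top hole',onz('top',(272.0,184.2),.05))
t=p+np.r_[(h-f)[:2],0]; t[2]=.29; print(t); plan([(t,-107,6)])
E
```

```text
t 54.2667 tcp [ 0.6754 -0.0505  0.3354] yawY -109.1 down [-0.012 -0.002 -1.   ] q6 1.67 F [ 0.3 -0.9 -3.4] M [-0.03 -0.05 -0.02] gap 12.3
foot [ 0.67677264 -0.04692904  0.13916259] hole [ 0.67196299 -0.02560973  0.05      ] diff [-0.00480965  0.02131931 -0.08916259] net foot [ 0.67909953 -0.05354449  0.13916259] pred [ 0.67293079 -0.05089729  0.13916259]
top hole [ 0.66816542 -0.02946893  0.05      ]
[ 0.67056468 -0.02920012  0.29      ]
t 54.2667 tcp [ 0.6754 -0.0505  0.3354] yawY -109.1 down [-0.012 -0.002 -1.   ] q6 1.67 F [ 0.3 -0.9 -3.4] M [-0.03 -0.05 -0.02] gap 12.3
6 rows [[-2,-3,8],[-2,-3,7],[-2,-3,8],[-2,-3,7],[-1,-3,8],[-2,-4,7]] rot [0.1, 0.1, -0.4]
```

drive_tool(linear=[[-2, -4, 7], [-2, -4, 7], [-2, -4, 7], [-2, -3, 7], [-2, -3, 6], [-1, -2, 3], [0, 0, 0], [0, 0, 0], [0, 0, 0]], rot=[[0.1, 0.1, 0], [0.1, 0.1, 0], [0.1, 0.1, 0], [0.1, 0.1, 0], [0.1, 0.1, 0], [0, 0, 0], [0, 0, 0], [0, 0, 0], [0, 0, 0]], hand=[0, 0, 0, 0, 0, 0, 0, 0, 0])

```text
t: 55.02
tcp_pos: [0.6692, -0.0225, 0.2932]
tool_rot: [0.986, -0.164, -0.002, -0.002]
force: [0.5, -0.3, -4.0]
finger_gap: 0.148
```

```bash
python3 - <<'E'
from h import *
plan([((.669,-.0292,.25),-107,6)])
b=snap('scene'); print([(x['at'],x['score']) for x in cams.spot_point('tkey_foot','scene')],[(x['at'],x['score']) for x in cams.spot_point('block_hole','scene')])
cv2.imwrite('pics/c12.png',cv2.resize(b[180:280,260:360],None,fx=5,fy=5,interpolation=cv2.INTER_CUBIC)[:,:,::-1])
E
```

```text
t 55.0167 tcp [ 0.6692 -0.0225  0.2932] yawY -108.9 down [-0.004  0.005 -1.   ] q6 1.7 F [ 0.5 -0.3 -4. ] M [-0.03 -0.    0.05] gap 12.6
6 rows [[0,1,7],[0,1,7],[1,1,7],[0,1,7],[1,1,8],[0,2,7]] rot [-0.0, 0.1, -0.3]
[] [([308.0, 250.3], 0.91)]
```

View pics/c12.png

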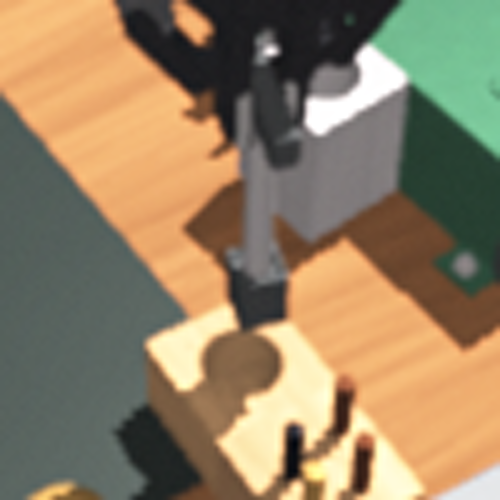

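```bash
python3 - <<'E'
from h import *
s,r=state(); p=s['tcp_pos']; pr=p+r[:,2]*.1963
f=onz('scene',(312.,240.8),pr[2]); h=onz('scene',(308.2,253.),.05); print('foot',f,'hole',h,'diff',h-f,'pred',pr)
t=p+np.r_[(h-f)[:2],0]; print(t)
E
```

```text
t 55.1667 tcp [ 0.6694 -0.0228  0.2937] yawY -109.0 down [-0.003  0.005 -1.   ] q6 1.7 F [ 0.6 -0.5 -3.8] M [-0.04  0.02  0.01] gap 13.1
foot [ 0.6762213  -0.01946996  0.09739468] hole [ 0.67337242 -0.02738786  0.05      ] diff [-0.00284888 -0.0079179  -0.04739468] pred [ 0.66887328 -0.02181915  0.09739468]
[ 0.6665887  -0.03072834  0.29369137]
```

drive_tool(linear=[[0, 2, 3], [0, 2, 4], [-1, 2, 5], [-1, 2, 5], [0, 1, 5], [0, 0, 4], [0, 0, 0], [0, 0, 0], [0, 0, 0]], rot=[[0, 0.1, 0], [0, 0.1, 0], [0, 0.1, 0], [0, 0, 0], [0, 0, 0], [0, 0, 0], [0, 0, 0], [0, 0, 0], [0, 0, 0]], hand=[0, 0, 0, 0, 0, 0, 0, 0, 0])

```text
t: 55.92
tcp_pos: [0.6643, -0.0329, 0.2651]
tool_rot: [0.986, -0.166, 0.001, -0.002]
force: [-0.1, 0.1, -2.8]
finger_gap: 0.146
```

```bash
python3 - <<'E'
from h import *
plan([((.667,-.030,.24),-108,6)])
E
```

```text
t 55.9167 tcp [ 0.6643 -0.0329  0.2651] yawY -109.1 down [ 0.003  0.003 -1.   ] q6 1.68 F [-0.1  0.1 -2.8] M [ 0.    0.07 -0.04] gap 12.5
6 rows [[0,-1,4],[0,-1,4],[0,0,4],[1,-1,4],[0,0,5],[1,-1,4]] rot [-0.0, -0.0, -0.2]
```

drive_tool(linear=[[1, -2, 1], [1, -1, 3], [0, -1, 4], [0, 0, 4], [0, 0, 4], [0, 0, 4], [0, 0, 3], [0, 0, 0]], rot=[[0, 0, 0], [0, 0, 0], [0, 0, 0], [0, 0, 0], [0, 0, 0], [0, 0, 0], [0, 0, 0], [0, 0, 0]], hand=[0, 0, 0, 0, 0, 0, 0, 0])

```text
t: 56.58
tcp_pos: [0.6697, -0.0289, 0.2456]
tool_rot: [0.986, -0.165, 0.004, -0.001]
force: [-2.8, 1.2, -4.3]
finger_gap: 0.149
```

```bash
python3 - <<'E'
from h import *
state()
E
```

```text
t 56.5833 tcp [ 0.6697 -0.0289  0.2456] yawY -109.0 down [ 0.009  0.001 -1.   ] q6 1.69 F [-2.8  1.2 -4.3] M [ 0.11  0.39 -0.  ] gap 12.7
```

drive_tool(linear=[[-2, 0, 0], [-1, 1, 0], [0, 0, 3], [0, 0, 4], [0, 0, 4], [0, 0, 0]], rot=[[0, 0, 0], [0, 0, 0], [0, 0, 0], [0, 0, 0], [0, 0, 0], [0, 0, 0]], hand=[0, 0, 0, 0, 0, 0])

```text
t: 57.08
tcp_pos: [0.6663, -0.0284, 0.2344]
tool_rot: [0.986, -0.165, 0.005, -0.002]
force: [0.3, 0.0, -3.3]
finger_gap: 0.143
```

```bash
python3 - <<'E'
from h import *
state()
E
```

```text
t 57.0833 tcp [ 0.6663 -0.0284  0.2344] yawY -109.0 down [ 0.011  0.002 -1.   ] q6 1.69 F [ 0.3  0.  -3.3] M [-0.04  0.04  0.03] gap 12.2
```

Free inside the hole (foot at about 38 mm, below the 50 mm mouth). I'll continue down to the seat, which is at TCP z ≈ 0.204.

drive_tool(linear=[[0, 0, 3], [0, 0, 4], [0, 0, 4], [0, 0, 4], [0, 0, 4], [0, 0, 4], [0, 0, 3], [0, 0, 0]], rot=[[-0.1, 0.1, 0], [-0.1, 0.1, 0], [-0.1, 0.1, 0], [0, 0.1, 0], [0, 0, 0], [0, 0, 0], [0, 0, 0], [0, 0, 0]], hand=[0, 0, 0, 0, 0, 0, 0, 0])

```text
t: 57.75
tcp_pos: [0.6665, -0.028, 0.205]
tool_rot: [0.986, -0.165, 0.007, 0.001]
force: [-1.7, 0.6, -3.8]
finger_gap: 0.147
```

```bash
python3 - <<'E'
from h import *
state()
E
```

```text
t 57.75 tcp [ 0.6665 -0.028   0.205 ] yawY -109.0 down [ 0.013 -0.004 -1.   ] q6 1.69 F [-1.7  0.6 -3.8] M [0.29 0.51 0.01] gap 12.6
```

drive_tool(linear=[[0, 0, 2], [0, 0, 1], [0, 0, 0], [0, 0, 0], [0, 0, 0], [0, 0, 0], [0, 0, 0], [0, 0, 0]], rot=[[0, 0, 0], [0, 0, 0], [0, 0, 0], [0, 0, 0], [0, 0, 0], [0, 0, 0], [0, 0, 0], [0, 0, 0]], hand=[0, 0, 0, 20, 35, 50, 50, 50], force=40)

```text
t: 58.42
tcp_pos: [0.6698, -0.0296, 0.2064]
tool_rot: [0.986, -0.165, 0.013, 0.002]
force: [0.3, -0.2, 0.2]
finger_gap: 0.584
```

```bash
python3 - <<'E'
from h import *
state()
b=snap('scene'); cv2.imwrite('pics/c13.png',cv2.resize(b[150:290,270:390],None,fx=4,fy=4,interpolation=cv2.INTER_CUBIC)[:,:,::-1])
E
```

```text
t 58.4167 tcp [ 0.6698 -0.0296  0.2064] yawY -109.0 down [ 0.024 -0.008 -1.   ] q6 1.7 F [ 0.3 -0.2  0.2] M [-0.06 -0.02  0.02] gap 49.9
```

View pics/c13.png

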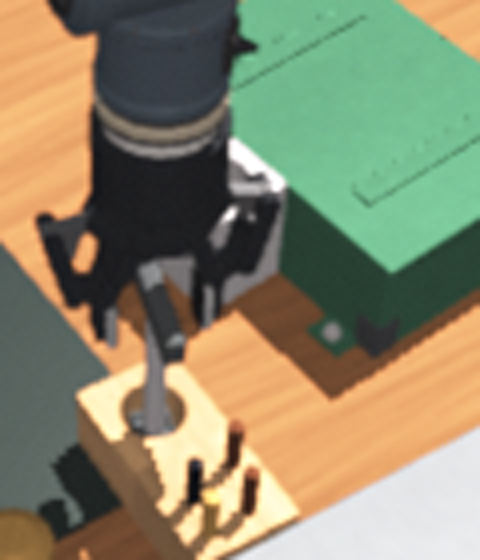

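The key is seated in its hole and free of the fingers. I'll lift straight up and clear out of the way.

drive_tool(linear=[[0, 0, -8], [0, 0, -15], [0, 0, -25], [0, 0, -35], [0, 0, -38], [0, 0, -25], [0, 0, -10], [-20, 0, 0], [-35, 0, 0], [-40, 0, 0], [-40, 0, 0], [-40, 0, 0], [-30, 0, 0], [-15, 0, 0], [0, 0, 0], [0, 0, 0]], rot=[[0, 0, 0], [0, 0, 0], [0, 0, 0], [0, 0, 0], [0, 0, 0], [0, 0, 0], [0, 0, 0], [0, 0, 0], [0, 0, 0], [0, 0, 0], [0, 0, 0], [0, 0, 0], [0, 0, 0], [0, 0, 0], [0, 0, 0], [0, 0, 0]], hand=[50, 50, 50, 50, 50, 50, 50, 50, 50, 50, 50, 50, 50, 50, 50, 50])

```text
t: 59.8
tcp_pos: [0.4473, 0.0452, 0.3619]
tool_rot: [0.986, -0.166, 0.013, 0.003]
force: [1.0, 0.3, -0.4]
finger_gap: 0.586
```

```bash
python3 - <<'E'
from h import *
state()
b=snap('scene'); a=snap('top','t9.png'); 
W=np.hstack([cv2.resize(b[150:290,280:380],(400,560),interpolation=cv2.INTER_CUBIC),cv2.resize(a[140:280,190:290],(400,560),interpolation=cv2.INTER_CUBIC)]); cv2.imwrite('pics/c14.png',W[:,:,::-1])
E
```

```text
t 59.8 tcp [0.4473 0.0452 0.3619] yawY -109.1 down [ 0.025 -0.01  -1.   ] q6 1.76 F [ 1.   0.3 -0.4] M [-0.04 -0.03 -0.03] gap 50.0
```

View pics/c14.png

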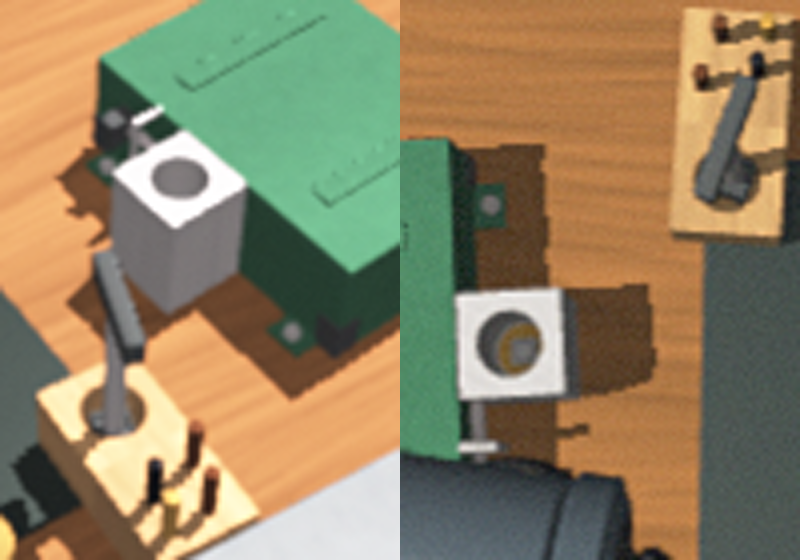

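The bolt runs from the housing through the staple, the lid is shut, and the key stands upright in its hole. I'll check that the other things haven't moved, then hand in.

```bash
python3 - <<'E'
from h import *
print(*locks(cv2.imread('pics/t9.png')[:,:,::-1].copy()),sep='\n')
for l in ('oil','driver','doorknob'): print(l,[(np.round(x['at'],1).tolist(),round(x['score'],2)) for x in cams.spot_point(l,'top')][:1])
snap('scene'); a=cams.spot_point('lid_edge','scene'); b=cams.spot_point('lid_edge','top'); print('edge',a[:1],b[:1],[bx(tri(a[0]['at'],b[0]['at'])[0]).round(4)] if a and b else '')
print(order.sign_off())
E
```

```text
([365.5, 301.1], 121, [0.3735, -0.2748], 1.08, 'brass')
([318.6, 224.4], 164, [0.5702, -0.1518], 1.05, 'brass')
([279.1, 193.7], 188, [0.6496, -0.0474], 1.66, 'brass')
oil [([324.3, 143.3], 0.86)]
driver [([428.1, 244.5], 0.93)]
doorknob [([321.6, 179.6], 0.91)]
edge [{'at': [330.4, 189.3], 'score': 0.96}] [{'at': [207.0, 221.7], 'score': 0.95}] [array([-0.1076, -0.0078,  0.1014])]
the job is handed in; nothing more can be done
None
```

The job is done and handed in at about 60 s of the 210 s allowed. All four padlocks are in the box, the lid is shut, the bolt is thrown, and the key is back upright in its hole.

**What my checks showed:**
- **Padlocks:** a picture showed all four in the box before I shut the lid, and the last picture showed none left on the mat.
- **Lid:** I pressed it down with about 13 N until the fingertips stood at 88 mm, which is the height for fully shut. It looks flush in the pictures.
- **Nut:** the key went fully home on the nut and turned at about 0.22 N m. I kept turning until the torque rose to 1.66 N m at the stop. The final picture shows the bolt running through the staple, but its far end at the keeper was hidden behind the arm.
- **Other things:** the two lock cylinders measured in the same places to about 1 mm, and the door knob and oil bottle to within about 1.5 pixels.

**Where readings disagreed or were less certain:**
- **Lid height:** the last network reading put the lid edge at 101 mm instead of about 88 mm, while an earlier one gave 90 mm. I trusted the fingertip height and the pictures over that reading.
- **Screwdriver:** its detected point shifted about 4 pixels from the first picture. The arm never went near it, so I take that as detection noise.
- **Key grip:** the bar probably slipped a few degrees in the fingers at the stop. That did not affect putting the key back.

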